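Fish a dropped finger pad from under a display riser

TASK

The teal finger pad has slid to the back of the narrow middle bay under the clear display riser. Take the bent rod by its orange handle, press its rubber tip on top of the pad, just firmly enough to drag it (about 5 N, never over 10 N), and draw the pad out onto the open shelf in front, completely clear of the riser, touching the pad with nothing but the rod and never flicking it; then lay the rod back in its wooden cradle. Do not lean on the riser or disturb the sorter, azurite, glass dome and dental pick.

Things in the scene. Friction and masses are not known exactly. Their poses are not given: they have to be found in the camera images.
- riser: Clear acrylic riser, fixed. Origin: on the shelf below the middle of its deck's front edge; +x points into the gap, z up. Deck x 0 to 90 mm, 200 mm wide (y), underside 65, top 71 mm up. Its middle bay, open only in front, is y -25 to 25 mm between two clear walls 5 mm thick, 65 mm high, closed by a clear back panel (inner face x = 84 mm). The bay's floor is the shelf (z = 0).
- pad_center (a point): Centre of the teal hard-silicone pad on its steel backing plate, a block 30 (x) x 34 (y) x 12 mm high, about 80 g, flat on the shelf, at most 5 mm from the back panel (the rod's tip does not fit behind it). Flat top, 12 mm up. Friction on the vinyl is about 0.55 and under the rubber tip about 1.3, so dragging it takes a steady press of 3 to 7 N on the middle of its top; over 10 N marks it.
- rod_grip (a point): Grip place on the orange handle of the loose bent rod (90 g), z up. Handle 14 mm wide (y), z -10 to 10, x -35 to 60 mm; a 6 mm steel bar goes on at z = 0 to x = -125; from it at x = -95 a leg goes down to z = -85, turns forward (+x) as a level foot to x = 0, ending in a down-turned round rubber tip (12 mm), lowest at z = -109 to -117 mm: its length is reset each time and not measured; feel for it.
- cradle: Dark wooden rod cradle, fixed, origin on the shelf; +x as the rod's. Two posts, 12 mm long (x), 26 mm wide, at x = 48 (carries the handle, notch floor 120 mm up) and x = -113 mm (carries the steel bar's end, floor 127 mm up); notches open above, 12 mm deep, 2.5 mm play each side. The rod hangs between them and lifts straight up. Base 200 x 80 x 8 mm. Fingers have free room beside the handle.
- cradle_rest (a point): Where rod_grip lies when the rod hangs in the cradle, tip down: 130 mm above the shelf over the cradle's origin; same axes as the cradle.
- rod: The bent rod as a whole; origin and axes as rod_grip. The C opens to +x: in use the handle passes above the riser's deck, the leg in front of it and the foot under it, the tip right below the grip place. The tip stays at its set length in use.
- pad: The finger pad as a whole; origin under the centre of its underside.
- sorter: Bystander: red plastic gem sorter with clear lid and flip latch, 95 x 150 x 37 mm, origin at its underside. Leave alone.
- azurite: Bystander: lump of blue azurite, about 34 x 40 x 32 mm, standing on one side of the riser's deck, origin at its underside. Leave alone.
- dome: Bystander: glass dome over a turquoise nugget, 90 mm base diameter, 101 mm high, origin at its underside. Leave alone.
- pick: Bystander: steel dental pick lying on the shelf, about 125 mm long, origin at its middle. Leave alone.
There are look-alikes about, which are no part of the job. Of the things that look like the rod, the smallest one is meant.

How it is judged:
On the way, in this order (a step that is already met when the one before it is completed fails the run):
1. the rod's tip presses on the pad while it is still at the back of the bay (contact force between rod and pad above 0.3 N and x of pad_center in the frame of riser above 0.04 m), for 0.1 s.
2. the pad lies on the shelf in front of the riser, wholly clear of it (x of pad_center in the frame of riser below -0.022 m and height (world z) of pad_center below 0.015 m), for 0.2 s.
At the end, for the whole second after the job is handed in: The pad lies at rest flat on the shelf in front of the riser, its centre at least 22 mm before the front edge of the deck, and the rod rests in its cradle, released: rod_grip within 20 mm of cradle_rest, level within 0.2 rad and in line within 0.15 rad (all of step 2 and linear speed of each of pad, rod below 0.02 m/s and distance between rod_grip and cradle_rest below 0.02 m and angle between rod_grip's own z axis and vertical below 0.2 rad and angle between the x axis of rod_grip and the x axis of cradle_rest, either way round below 0.15 rad); the robot touches nothing.
It fails at once if the rod presses the pad with more than 10 N (contact force between rod and pad above 10 N).
It fails at once if the fingers touch the pad (contact force between the fingers and pad above 0.5 N).
It fails at once if the pad is flicked (over 0.4 m/s) (linear speed of pad above 0.4 m/s).
It fails at once if the rod or robot leans on the riser with more than 12 N (contact force between any of rod, the arm, the fingers and riser above 12 N).
It fails at once if a bystander is moved by more than 15 mm (distance of any of sorter, azurite, dome, pick from where it was at the start of the episode above 0.015 m).
It also fails if it takes over 69 s, if anything falls off the work surface, if the arm or the gripper's body presses on something with over 40 N, if the wrist force passes 120 N, or if a joint passes its speed limit or range.

ROBOT

A 7-joint arm with a two-finger parallel gripper is mounted at the origin on the work surface. World frame = base frame: x ahead of the robot, y to its left, z up, the work surface at z = 0. Lengths are in m, angles in rad, forces in N, time in s.
With the tool pointing down it reaches from about 0.4 to 0.85 m from the base axis. Payload 4.5 kg.
Tool frame: the origin (TCP) lies at the very end of the fingers, on their centre line; the grasp point (between the pads) lies 19 mm behind it (r.grip_depth is the distance from the TCP to the grasp point, in m); z points along the fingers, x is the direction in which the jaws open and shut, and the axes are right-handed (so a half turn about z gives the same grasp; the last joint's range is limited). The gripper opens to 88 mm and grips with 3 to 60 N. Pads are 18 mm wide; open, the fingers measure 123 mm over their backs; the gripper's body (75 mm by 187 mm) begins 45 mm behind the grasp point.
Start: joints at [1.164, 0.689, -0.195, 1.565, 0.157, 0.902, -0.215], TCP at [0.267, -0.565, 0.207] pointing down, gripper open.
Joint ranges: [-3.01, 3.01], [-0.46, 2.08], [-1.47, 1.51], [0.13, 2.56], [-1, 4.14], [0.04, 2.09], [-2.66, 2.66]. Speed limits (rad/s): [2.57, 2.57, 3.14, 3.14, 3.14, 3.14, 3.14].

INTERFACE

Orientations are given as a unit quaternion [x, y, z, w].
In Python, from plant import r gives the robot as it stands. The module is installed in compiled form; this text tells all that it offers.
- The arm moves only by the shell command python3 -m jog 'ROWS' [FORCE]. ROWS is JSON, a list of rows, each a list of 5 numbers: the shift along the tool's x, y, z in units of 1 m (1.0 is 1 m), then the turn about the tool's z in units of 360 degrees (1.0 is 360 degrees), then the closure, from 0 (fully open) to 1 (shut). In form: [[dx, dy, dz, yaw, fingers], ...]. A call has 1 to 20 rows; each row shifts and turns the commanded pose from where the row before left it, along the tool's axes as they then stand; what a row does not reach is not made up. A row lasts 1/10 s, in which the tool goes at most 50 mm and 8.59 degrees, less where a joint would pass 70% of its speed; a pose out of reach is approached as far as the arm can. A call with a number of a shift or a turn outside -1 to 1 is refused whole. A call with a gripper value outside its range is refused whole. The fingers move at their own pace and stop on an object; FORCE is the grip in N (left out, the last holds). Time passes only in rows, so rows that do not move let the fingers close. It gives the time, the measured TCP pose, the force and the opening at its end, in the units of the state.
- r.get_state(): the state, without advancing time (a new reading comes with each control period).
- r.snapshot(name): name is "scene" or "top"; returns the picture (384x512x3 uint8, red, green, blue); there is no depth.
- r.get_calibration(name): a dict with "mtx" (3x3 intrinsics, pixels), "R" (3x3) and "t" (3): a world point X has camera coordinates R X + t. Camera axes: x right, y down, z forward; pixel columns grow to the right and rows downward; lengths in m; the calibration is good to about 2 mm. A picture is of the moment at which its call begins. get_calibration takes no time and is no camera call.
- r.finish_job(): hands the job in, once; it reports no verdict.
Trained networks look in the newest picture that a camera, given by its name, has taken for a name from the list of things; names that differ only in an ending like _2 or _b are one class to them, and where a whole thing is asked for, a point or a joint stands for the part that bears it (a point fixed in the world has none). Each returns a list of dicts, best first, with "score" (0 to 1); they miss things now and then, are a little off and sometimes report something else, mostly with a low value. They report only what shows in the picture. A call takes as long as a camera call. They do not tell look-alikes from the thing itself.
- r.cut_out(thing, camera): "pixels" (384x512 bool, what is visible of it) and "rect" ([left, top, right, bottom] in pixels, round what is visible of it).
The state is a dict: "clock": time; "q": joint angles; "qd": joint speeds; "joint_torque": joint torques, N m; "tool_pos": TCP position; "eef_rot": TCP orientation; "contact_force": force on the tool from outside, world axes, zero at the start; "moment": the same for the moment, N m; "opening": opening from 0.0 (shut) to 1.0 (fully open).
Only numpy, scipy, OpenCV 4.12 (cv2) and the standard library are available. Lean on these libraries where they do the work, as an engineer would, in place of code of your own. Each camera call takes 0.05 s, during which the arm holds its last target.

## Working session

There is one attempt and no reset: what is moved stays moved. The work goes in short steps, Python scripts to look and compute and a shell command to move; the robot and the scene stay as the last step left them, time stands still between calls to the robot, and variables do not carry over. Pictures are saved under pics/ and viewed, and the job is handed in when it is done.

```bash
mkdir -p pics; ls
python3 - <<'E'
from plant import r
import cv2
s=r.get_state()
for k in s: print(k,s[k])
for n in("scene","top"):
    im=r.snapshot(n); cv2.imwrite(f"pics/{n}0.png",cv2.resize(im[:,:,::-1],None,fx=1.5,fy=1.5,interpolation=cv2.INTER_CUBIC))
    print(n,r.get_calibration(n))
E
```

```text
pics
clock 0.0
q [ 1.16380045  0.68996861 -0.19451407  1.56634602  0.15730976  0.90248063
 -0.21507329]
qd [ 0.00049545 -0.00155449  0.00190477 -0.0002928  -0.00036022 -0.00012079
  0.00070764]
joint_torque [-2.08906577e-04 -5.27563047e+01 -1.26704659e+00 -1.53429759e+01
 -5.26666758e-02  6.51413837e-03  1.59707452e-04]
tool_pos [ 0.26631972 -0.56466229  0.20641914]
eef_rot [ 8.44619581e-01 -5.35366178e-01 -7.99138560e-04 -4.24767025e-04]
contact_force [-0.76623656 -0.38290073 -0.0201277 ]
moment [-0.00796624  0.00206923 -0.01487162]
opening 0.9998807442395391
scene {'mtx': array([[372.37839626,   0.        , 254.32305548],
       [  0.        , 372.37839626, 189.33259173],
       [  0.        ,   0.        ,   1.        ]]), 'R': array([[ 0.58294724,  0.81247455,  0.00759023],
       [ 0.59019991, -0.41700874, -0.69120747],
       [-0.55842329,  0.40741724, -0.72261651]]), 't': array([-0.32463035, -0.18980484,  1.41649684])}
top {'mtx': array([[423.13385331,   0.        , 254.3590095 ],
       [  0.        , 423.13385331, 192.8183904 ],
       [  0.        ,   0.        ,   1.        ]]), 'R': array([[-0.02166682, -0.99976471,  0.00103209],
       [-0.98887893,  0.02127895, -0.14719262],
       [ 0.14713603, -0.0042098 , -0.98910731]]), 't': array([0.03087916, 0.51876803, 1.3038416 ])}
```

View pics/scene0.png

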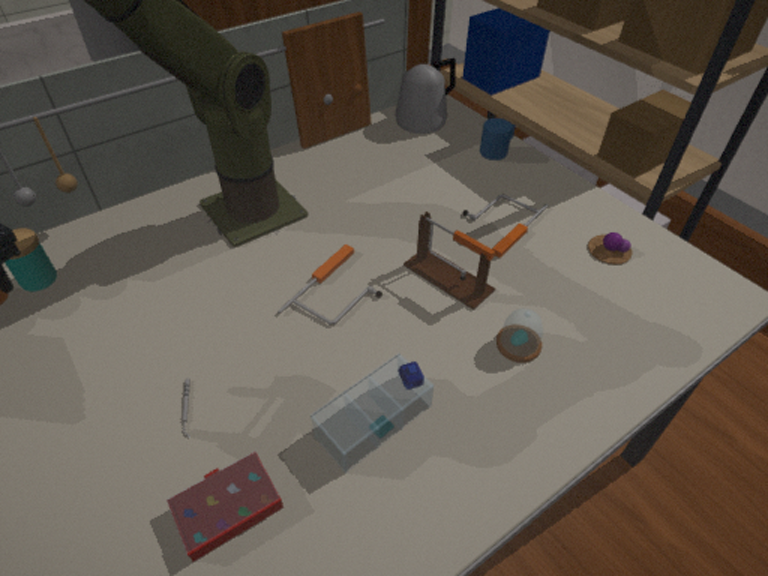

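View pics/top0.png

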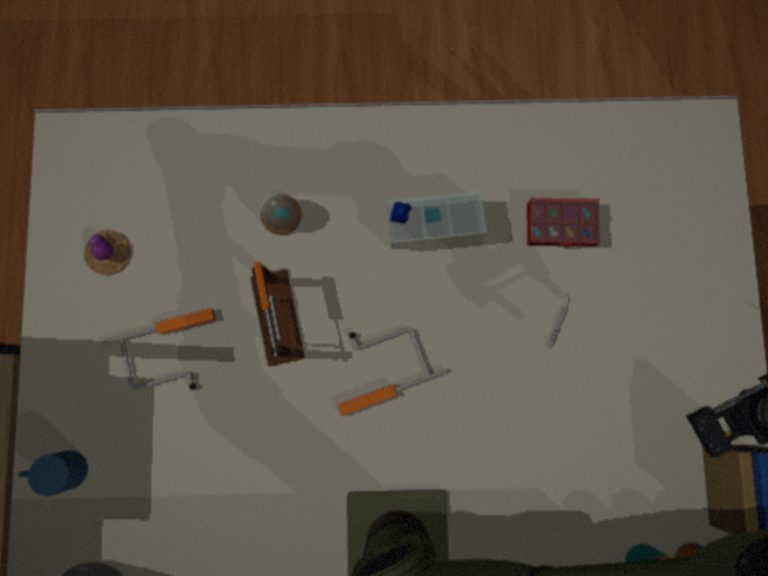

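The cradled rod at top-view pixel (265,305) measures about 185 mm. The two rods lying on the shelf, at (390,395) and (160,325), look about 1.3 times longer. Next I run the detectors.

```bash
cat > h.py <<'E'
import numpy as np,cv2
from plant import r
def cal(n):
    c=r.get_calibration(n); return c['mtx'],np.array(c['R']),np.array(c['t'])
def proj(n,P):
    K,R,t=cal(n); p=(R@np.atleast_2d(P).T).T+t; p=p@K.T; return p[:,:2]/p[:,2:]
def ray(n,uv,z):
    K,R,t=cal(n); d=R.T@np.linalg.solve(K,np.array([uv[0],uv[1],1.])); o=-R.T@t
    return o+d*(z-o[2])/d[2]
E
python3 - <<'E'
from h import *
import pickle
out={}
for n in("top","scene"):
    im=r.snapshot(n); out[n]=im
    for th in ("riser","cradle","rod","pad","azurite","dome","pick","sorter"):
        try: L=r.cut_out(th,n)
        except Exception as e: print(n,th,e); continue
        for d in L[:5]:
            v,u=np.nonzero(d['pixels']); print(n,th,round(d['score'],2),np.round(d['rect']),len(u),np.round([u.mean(),v.mean()],1) if len(u) else '')
        out[n,th]=L
pickle.dump(out,open('det.pkl','wb'))
im=out["top"][:,:,::-1]
cv2.imwrite('pics/c1.png',cv2.resize(im[110:260,60:360],None,fx=2.6,fy=2.6,interpolation=cv2.INTER_CUBIC))
im=out["scene"][:,:,::-1]
cv2.imwrite('pics/c2.png',cv2.resize(im[230:320,180:300],None,fx=6,fy=6,interpolation=cv2.INTER_CUBIC))
cv2.imwrite('pics/c3.png',cv2.resize(im[130:210,255:375],None,fx=6,fy=6,interpolation=cv2.INTER_CUBIC))
im=out["top"][:,:,::-1]
cv2.imwrite('pics/c4.png',cv2.resize(im[120:170,250:335],None,fx=8,fy=8,interpolation=cv2.INTER_CUBIC))
cv2.imwrite('pics/c5.png',cv2.resize(im[170:250,155:235],None,fx=7,fy=7,interpolation=cv2.INTER_CUBIC))
E
```

```text
top riser 0.56 [259. 130. 326. 165.] 1810 [293.2 144.6]
top cradle 0.74 [164. 178. 204. 244.] 1472 [185.  211.3]
top rod 0.68 [ 71. 202. 142. 261.] 599 [113.1 227.5]
top rod 0.62 [226. 222. 298. 273.] 412 [250.4 258.6]
top rod 0.56 [172. 174. 187. 238.] 251 [176.2 196.2]
top rod 0.3 [371. 206. 375. 221.] 17 [373.3 212.5]
top pad 0.63 [166. 179. 203. 244.] 1323 [186.  212.8]
top pad 0.34 [260. 133. 273. 148.] 158 [266.8 141.1]
top azurite 0.72 [260. 136. 277. 151.] 148 [266.8 141.3]
top azurite 0.62 [259. 130. 323. 161.] 1652 [293.5 144.8]
top dome 0.66 [175. 128. 201. 154.] 570 [186.5 141.6]
top pick 0.56 [370. 208. 376. 232.] 52 [370.6 219.3]
top sorter 0.85 [349. 135. 403. 166.] 1570 [375.5 147.6]
scene riser 0.81 [205. 235. 289. 314.] 3275 [245.8 275.6]
scene cradle 0.55 [271. 142. 329. 207.] 1204 [298.9 180.7]
scene rod 0.69 [185. 164. 255. 219.] 598 [217.7 188.8]
scene rod 0.64 [280. 146. 330. 190.] 288 [308.  162.5]
scene rod 0.57 [330. 137. 360. 170.] 265 [340.6 158.7]
scene azurite 0.71 [266. 237. 280. 258.] 208 [273.6 250.1]
scene dome 0.57 [328. 207. 360. 245.] 857 [346.9 224.1]
scene dome 0.2 [282. 147. 328. 187.] 303 [308.  162.8]
scene pick 0.62 [121. 274. 127. 287.] 15 [122.9 278.7]
scene sorter 0.59 [112. 300. 190. 372.] 3148 [149.  336.5]
```

View pics/c4.png

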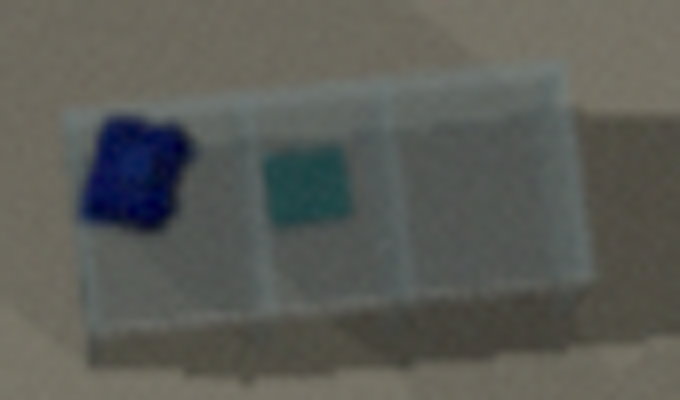

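View pics/c5.png

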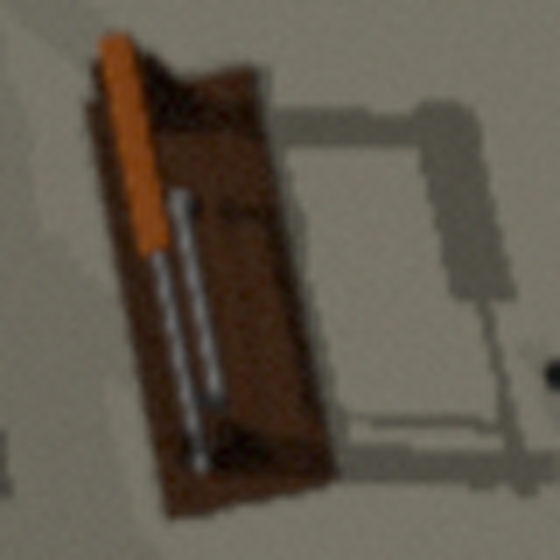

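View pics/c2.png

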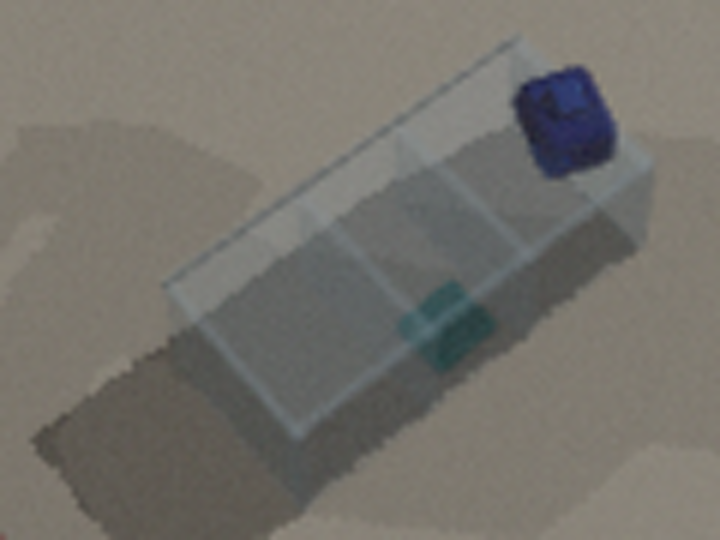

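View pics/c3.png

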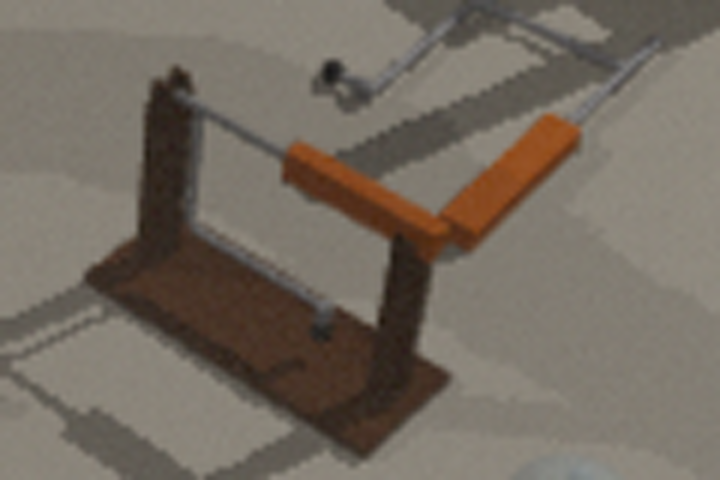

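```bash
cat > fit.py <<'E'
from h import *
from scipy.optimize import least_squares
def T(p,P):
    c,s=np.cos(p[2]),np.sin(p[2]); P=np.atleast_2d(P).astype(float)
    return np.c_[p[0]+c*P[:,0]-s*P[:,1],p[1]+s*P[:,0]+c*P[:,1],P[:,2]]
def un(uv,o,k): return np.array([o[0]+(uv[0]+.5)/k-.5,o[1]+(uv[1]+.5)/k-.5])
def fit(obs,p0):
    f=lambda p:np.concatenate([(proj(n,T(p,P))[0]-uv) for n,P,uv in obs])
    s=least_squares(f,p0,loss='soft_l1'); print(np.round(s.x,4)); print(np.round(f(s.x).reshape(-1,2),1).tolist()); return s.x
E
python3 - <<'E'
from fit import *
a,b=((250,120),8),((180,230),6)
Z=.071
obs=[("top",(0,.1,Z),un((92,328),*a)),("top",(0,-.1,Z),un((592,280),*a)),("top",(.09,.1,Z),un((66,112),*a)),("top",(.09,-.1,Z),un((562,63),*a)),
("scene",(0,.1,Z),un((520,40),*b)),("scene",(0,-.1,Z),un((165,286),*b)),("scene",(.09,.1,Z),un((655,160),*b)),("scene",(.09,-.1,Z),un((300,435),*b))]
p0=np.r_[ray("top",[292,155],Z)[:2],0]
R=fit(obs,p0); fit(obs[:4],p0); fit(obs[4:],p0)
c,d=((155,170),7),((255,130),6)
ob=[("top",(.06,0,.14),un((115,34),*c)),("top",(-.035,0,.14),un((152,252),*c)),("top",(-.125,0,.13),un((201,472),*c)),
("scene",(.06,0,.14),un((432,228),*d)),("scene",(-.035,0,.14),un((296,148),*d)),]
p0=np.r_[ray("top",[174,190],.14)[:2],0.1]
print('rod');C=fit(ob,p0);fit(ob[:3],p0)
oc=[("top",(-.1,.04,.008),un((168,517),*c)),("top",(-.1,-.04,.008),un((337,480),*c)),("top",(.1,-.04,.008),un((258,68),*c)),
("scene",(-.1,-.04,.008),un((86,278),*d)),("scene",(.1,-.04,.008),un((364,455),*d)),("scene",(.1,.04,.008),un((450,375),*d))]
print('cradle');fit(oc,p0)
# pad
op=[un((307,186),*a)]
for z in (.012,):
    P=ray("top",op[0],z); q=P[:2]-R[:2]; cc,s=np.cos(R[2]),np.sin(R[2]); print('pad top',P,'riser frame',cc*q[0]+s*q[1],-s*q[0]+cc*q[1])
P=ray("scene",un((452,318),*b),.012);q=P[:2]-R[:2];print('pad scene',P,cc*q[0]+s*q[1],-s*q[0]+cc*q[1])
E
```

```text
[ 0.6238 -0.1017  0.088 ]
[[-0.4, 0.3], [0.4, -0.5], [-0.3, -0.4], [0.4, -0.9], [0.0, -1.3], [-0.4, -0.4], [0.5, -0.2], [-0.6, 0.3]]
[ 0.6227 -0.1012  0.0806]
[[-0.6, 0.5], [0.3, 0.1], [-0.3, -0.2], [0.5, -0.3]]
[ 0.6247 -0.102   0.0923]
[[0.0, -1.2], [-0.2, -0.0], [0.6, -0.1], [-0.3, 0.7]]
rod
[0.5048 0.2532 0.1823]
[[0.2, 0.1], [0.6, 0.4], [-0.4, -0.6], [1.6, 0.3], [-0.8, -1.0]]
[0.5048 0.2537 0.1883]
[[-0.1, 0.2], [0.5, 0.4], [-0.3, -0.6]]
cradle
[0.4706 0.2444 0.1891]
[[-0.1, 0.4], [0.4, 0.4], [-0.1, -1.0], [-0.5, -0.9], [0.1, 0.1], [0.5, 0.2]]
pad top [ 0.68731583 -0.09460613  0.012     ] riser frame 0.06386776304313452 0.0014709357592321021
pad scene [ 0.68844773 -0.09257913  0.012     ] 0.0651734846695037 0.0033905793194313584
```

Candidates for the rod, in top-view full-resolution pixels:
- **(176,196):** hangs in the cradle, about 185 mm. This is the smallest, so I choose it, and the close crop c5/c3 shows it in the notches.
- **(250,259) and (113,227):** both lie on the shelf, about 240 mm each.

The fits agree:
- **Rod:** at (0.505, 0.253), yaw 0.185.
- **Riser:** at (0.624, -0.102), yaw 0.088.
- **Pad:** at riser x 64 mm, y 2 mm.

```bash
cat > go.py <<'E'
import sys,numpy as np
from plant import r
from scipy.spatial.transform import Rotation as Ro
s=r.get_state(); R=Ro.from_quat(s['eef_rot']).as_matrix(); p=np.array(s['tool_pos'])
print('t',round(s['clock'],2),'tcp',np.round(p,4),'xang',round(np.degrees(np.arctan2(R[1,0],R[0,0])),2),'tilt',np.round(R[:2,2],4),'F',np.round(s['contact_force'],2),'M',np.round(s['moment'],3),'op',round(s['opening'],3),'q',np.round(s['q'],2))
if len(sys.argv)>3:
    g=np.array([float(x) for x in sys.argv[1:4]]); print('tool delta',np.round(R.T@(g-p),4))
    if len(sys.argv)>4: 
        a=np.degrees(np.arctan2(R[1,0],R[0,0])); d=(float(sys.argv[4])-a+180)%360-180; print('yaw turns',round(-d/360,4))
E
python3 -m jog '[[0,0,0,0.0204,0],[0,0,0,0.0204,0],[0,0,0,0,0]]'; python3 go.py 0.5 -0.25 0.22 -79.4
```

```text
clock: 1.3
tool_pos: [0.2668, -0.5653, 0.2073]
eef_rot: [0.769, -0.639, 0.0, 0.0]
contact_force: [-0.5, -0.1, -0.7]
opening: 1.002
t 1.3 tcp [ 0.2668 -0.5653  0.2073] xang -79.45 tilt [-0.0003 -0.0004] F [-0.51 -0.14 -0.71] M [ 0.007  0.043 -0.042] op 1.002 q [ 1.12  0.69 -0.12  1.57  0.1   0.89 -0.42]
tool delta [-0.2672 -0.287  -0.0129]
yaw turns -0.0001
```

```bash
python3 -m jog '[[-0.01,-0.01,0,0,0],[-0.025,-0.027,-0.002,0,0],[-0.03,-0.032,-0.002,0,0],[-0.03,-0.032,-0.002,0,0],[-0.03,-0.032,-0.002,0,0],[-0.03,-0.032,-0.002,0,0],[-0.03,-0.032,-0.002,0,0],[-0.03,-0.032,0,0,0],[-0.025,-0.027,0,0,0],[-0.015,-0.015,0,0,0],[-0.01,-0.015,0,0,0],[0,0,0,0,0]]'; python3 go.py 0.505 0.253 0.2 -79.4
```

```text
clock: 2.5
tool_pos: [0.5015, -0.2481, 0.2193]
eef_rot: [0.772, -0.636, 0.0, -0.001]
contact_force: [0.1, 0.7, -0.4]
opening: 0.999
t 2.5 tcp [ 0.5015 -0.2481  0.2193] xang -78.94 tilt [0.0018 0.0021] F [ 0.07  0.72 -0.41] M [ 0.004 -0.049 -0.007] op 0.999 q [ 0.43  0.58 -0.09  1.76  0.07  0.8  -1.07]
tool delta [-0.4911 -0.0995  0.0204]
yaw turns 0.0013
```

```bash
python3 -m jog '[[-0.02,-0.004,0,0,0],[-0.035,-0.007,0,0,0],[-0.04,-0.008,0,0,0],[-0.04,-0.008,0,0,0],[-0.04,-0.008,0,0,0],[-0.04,-0.008,0,0,0],[-0.04,-0.008,0,0,0],[-0.04,-0.008,0,0,0],[-0.04,-0.008,0,0,0],[-0.04,-0.008,0,0,0],[-0.04,-0.008,0,0,0],[-0.035,-0.007,0,0,0],[-0.02,-0.005,0,0,0],[-0.015,-0.003,0,0,0],[-0.006,-0.0015,0,0,0],[0,0,0,0,0],[0,0,0,0,0]]'; python3 go.py 0.505 0.253 0.112 -79.4
python3 - <<'E'
from h import *
for n,b in(("top",(110,210,150,250)),("scene",(100,210,240,370))):
    im=r.snapshot(n)[b[0]:b[1],b[2]:b[3],::-1]; cv2.imwrite(f"pics/a_{n}.png",cv2.resize(im,None,fx=5,fy=5,interpolation=cv2.INTER_CUBIC))
E
```

```text
clock: 4.2
tool_pos: [0.5072, 0.2467, 0.2192]
eef_rot: [0.769, -0.64, 0.0, 0.001]
contact_force: [0.1, -0.5, 0.4]
opening: 0.995
t 4.2 tcp [0.5072 0.2467 0.2192] xang -79.54 tilt [-0.0001 -0.0014] F [ 0.05 -0.48  0.38] M [-0.004  0.074 -0.024] op 0.995 q [-0.51  0.59 -0.03  1.74  0.03  0.81 -1.95]
tool delta [-0.0068  0.001   0.1072]
yaw turns -0.0004
```

View pics/a_scene.png

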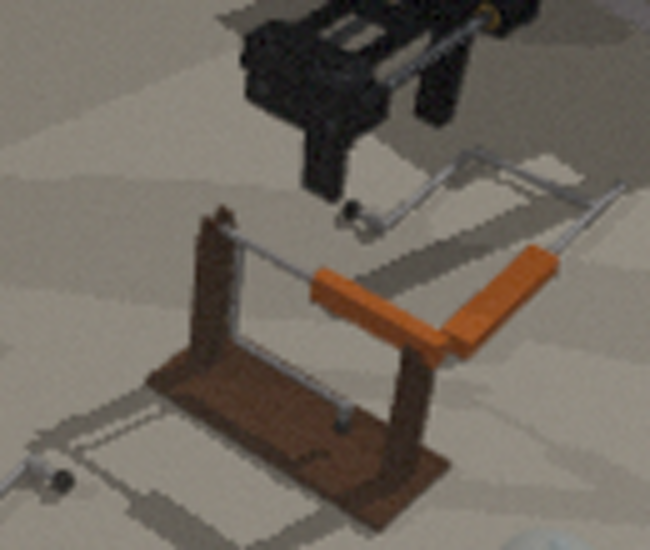

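View pics/a_top.png

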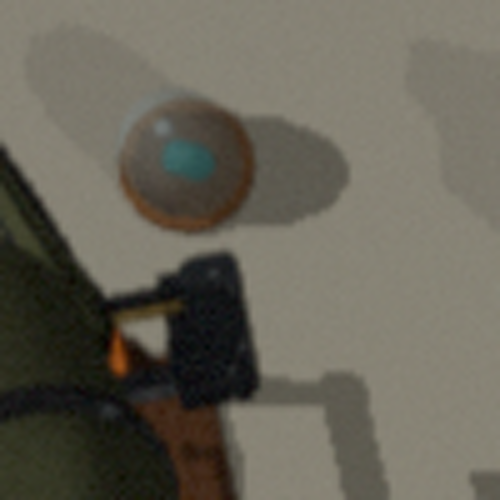

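The gripper hovers over the handle: fingers at scene crop (330,190) and (440,110), one on each side of the rod. I descend and grip.

```bash
python3 -m jog '[[-0.0065,0.001,0.015,0,0],[0,0,0.02,0,0],[0,0,0.025,0,0],[0,0,0.02,0,0],[0,0,0.015,0,0],[0,0,0.01,0,0],[0,0,0.003,0,0],[0,0,0,0,0]]'; python3 go.py 0.505 0.253 0.112 -79.4
```

```text
clock: 5.1
tool_pos: [0.505, 0.2544, 0.1112]
eef_rot: [0.769, -0.639, 0.0, 0.0]
contact_force: [0.2, 0.5, 0.2]
opening: 1.001
t 5.1 tcp [0.505  0.2544 0.1112] xang -79.46 tilt [-0.     -0.0003] F [0.23 0.49 0.22] M [0.036 0.043 0.035] op 1.001 q [-0.53  0.74 -0.03  1.84  0.04  0.56 -1.98]
tool delta [ 0.0014  0.0002 -0.0008]
yaw turns -0.0002
```

```bash
python3 -m jog '[[0,0,0,0,0.4],[0,0,0,0,0.7],[0,0,0,0,0.8],[0,0,0,0,0.9],[0,0,0,0,1],[0,0,0,0,1],[0,0,0,0,1],[0,0,0,0,1]]' 10; python3 go.py
```

```text
clock: 5.9
tool_pos: [0.5048, 0.2548, 0.1112]
eef_rot: [0.769, -0.639, 0.0, 0.0]
contact_force: [0.3, 0.7, -0.4]
opening: 0.295
t 5.9 tcp [0.5048 0.2548 0.1112] xang -79.43 tilt [-0.     -0.0001] F [ 0.29  0.73 -0.39] M [ 0.008  0.03  -0.031] op 0.295 q [-0.53  0.74 -0.03  1.84  0.04  0.56 -1.98]
```

```bash
python3 -m jog '[[0,0,0,0,1],[0,0,0,0,1],[0,0,0,0,1],[0,0,0,0,1],[0,0,0,0,1]]' 10; python3 go.py
```

```text
clock: 6.4
tool_pos: [0.5048, 0.2548, 0.1112]
eef_rot: [0.769, -0.639, 0.0, 0.0]
contact_force: [0.2, 0.7, 0.2]
opening: 0.008
t 6.4 tcp [0.5048 0.2548 0.1112] xang -79.43 tilt [ 0.     -0.0001] F [0.15 0.66 0.19] M [ 0.008  0.034 -0.02 ] op 0.008 q [-0.53  0.74 -0.03  1.84  0.04  0.56 -1.98]
```

The fingers shut on nothing (opening 0.008), so I look.

Run:
```python
from h import *
for n,b in(("top",(110,250,150,290)),("scene",(100,210,240,370))):
    im=r.snapshot(n)[b[0]:b[1],b[2]:b[3],::-1]; cv2.imwrite(f"pics/b_{n}.png",cv2.resize(im,None,fx=5,fy=5,interpolation=cv2.INTER_CUBIC))
```

```text
(no output)
```

View pics/b_scene.png

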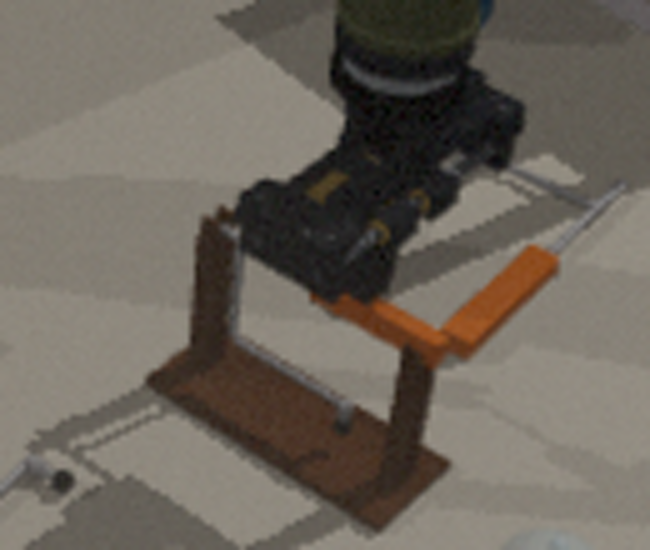

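View pics/b_top.png

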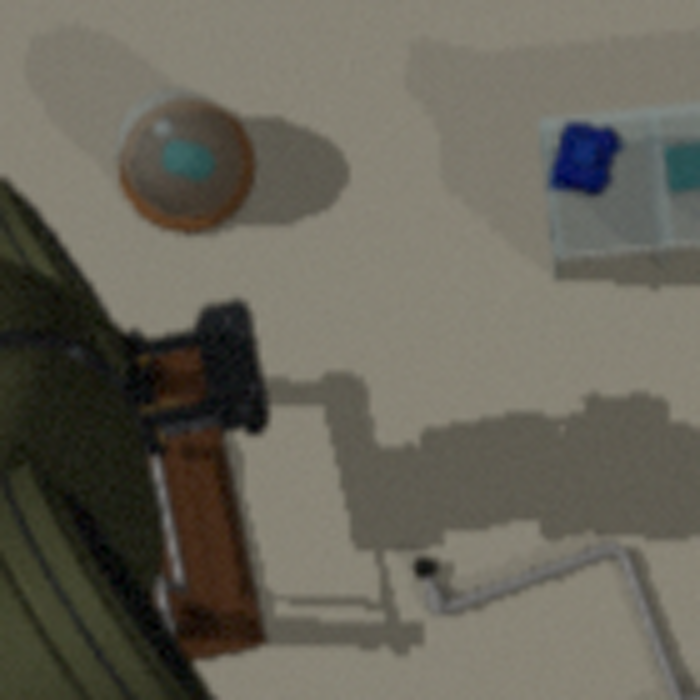

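Run:
```python
from h import *
for P in [(.5072,.2467,.2192),(.505,.2532,.14),(.505,.2532,.111)]: print(P,proj("scene",P),proj("top",P))
```

```text
(0.5072, 0.2467, 0.2192) [[314.2780786  139.17636631]] [[171.77300925 189.24318313]]
(0.505, 0.2532, 0.14) [[312.16754352 158.49684202]] [[174.74121323 194.24125431]]
(0.505, 0.2532, 0.111) [[311.04943117 165.504131  ]] [[176.5333081 195.6342834]]
```

```bash
cat > ov.py <<'E'
from h import *
from scipy.spatial.transform import Rotation as Ro
def over(n,b,k,fn,half,extra=[]):
    s=r.get_state(); p=np.array(s['tool_pos']);R=Ro.from_quat(s['eef_rot']).as_matrix()
    im=r.snapshot(n)[b[0]:b[1],b[2]:b[3],::-1]; im=cv2.resize(im,None,fx=k,fy=k,interpolation=cv2.INTER_CUBIC)
    def px(P): return tuple(int(v) for v in ((proj(n,P)[0]-[b[2],b[0]]+.5)*k))
    def box(lo,hi,c):
        V=[p+R@np.array([(lo,hi)[i][0],(lo,hi)[j][1],(lo,hi)[m][2]]) for i in(0,1) for j in(0,1) for m in(0,1)]
        for i in range(8):
            for j in range(i):
                if bin(i^j).count('1')==1: cv2.line(im,px(V[i]),px(V[j]),c,1)
    box((-.0935,-.0375,-.10),(.0935,.0375,-.064),(0,255,255))
    for sg in(1,-1):
        x=sorted((sg*half,sg*(half+.0175))); box((x[0],-.009,-.064),(x[1],.009,0),(0,255,0))
    for P in extra: cv2.circle(im,px(P),4,(0,0,255),1)
    cv2.imwrite(fn,im)
E
python3 - <<'E'
from ov import *
over("scene",(90,210,240,380),5,"pics/o1.png",0.0005,[(.5048,.2532,.14)])
over("top",(110,230,140,280),5,"pics/o2.png",0.0005)
E
```

```text
(no output)
```

View pics/o1.png

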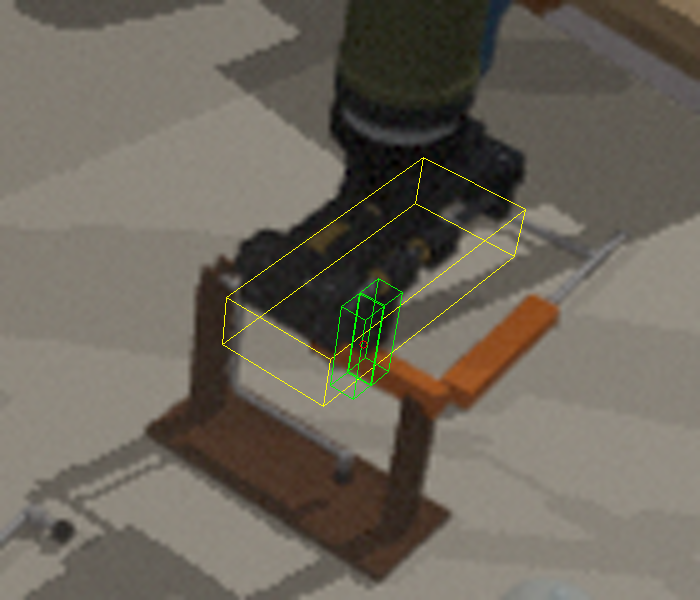

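View pics/o2.png

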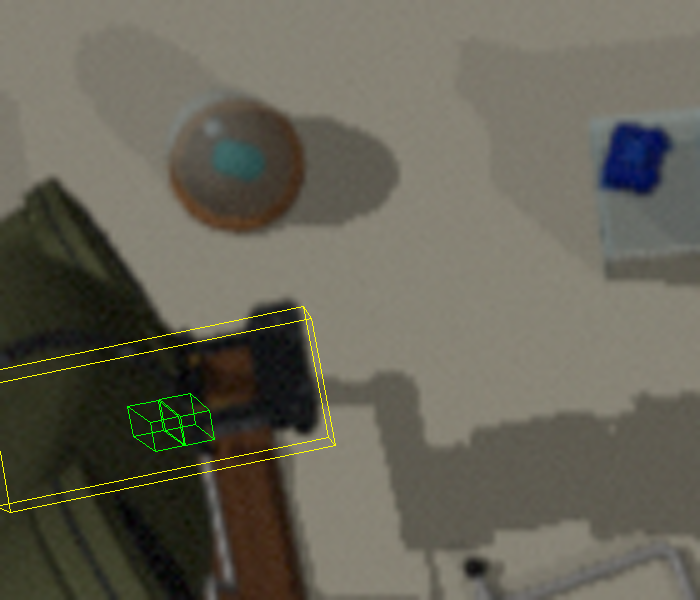

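The overlay shows the real gripper well above where the reported TCP puts it: the fingertips should hide the handle in scene crop (360,350), but they don't. I open, rise and measure the offset.

```bash
python3 -m jog '[[0,0,-0.005,0,0],[0,0,-0.02,0,0],[0,0,-0.03,0,0],[0,0,-0.03,0,0],[0,0,-0.03,0,0],[0,0,-0.02,0,0],[0,0,-0.01,0,0],[0,0,0,0,0],[0,0,0,0,0],[0,0,0,0,0],[0,0,0,0,0]]'; python3 go.py
python3 - <<'E'
from ov import *
over("scene",(60,180,240,380),5,"pics/o3.png",0.044)
over("top",(110,230,140,280),5,"pics/o4.png",0.044)
E
```

```text
clock: 7.7
tool_pos: [0.5042, 0.2545, 0.255]
eef_rot: [0.769, -0.639, -0.0, 0.001]
contact_force: [-0.1, 0.7, -0.4]
opening: 0.98
t 7.7 tcp [0.5042 0.2545 0.255 ] xang -79.43 tilt [-0.002  -0.0012] F [-0.11  0.67 -0.4 ] M [0.043 0.045 0.019] op 0.98 q [-0.53  0.55 -0.04  1.69  0.02  0.9  -1.96]
```

View pics/o3.png

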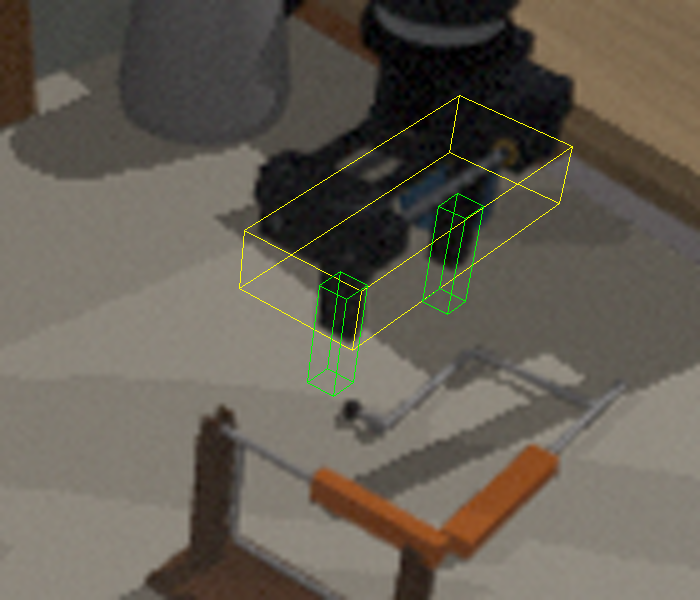

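View pics/o4.png

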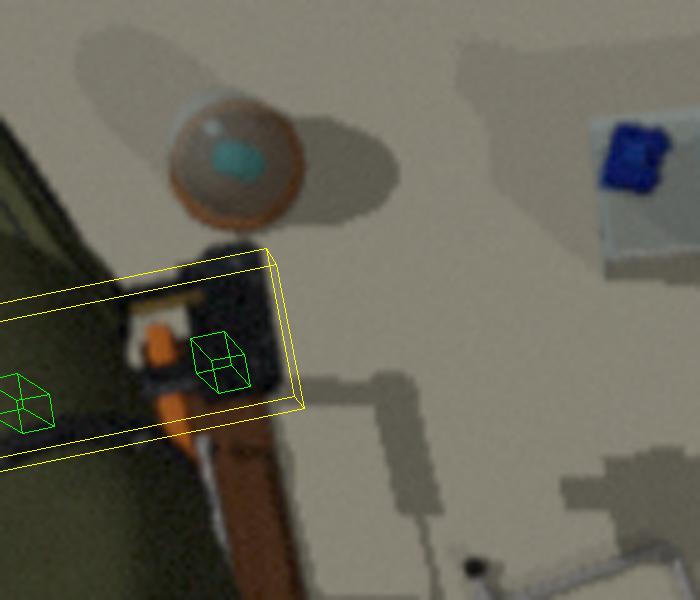

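Run:
```python
from h import *
from scipy.optimize import least_squares
b=np.array([.5042,.2545,.255])
for d in ([0,0,0],[0,0,.03],[0,0,.035],[0,0,.04],[-.01,0,.03]):
    print(d,proj("scene",b+d)-proj("scene",b),proj("top",b+d+[0,0,.07])-proj("top",b+[0,0,.07]))
```

```text
[0, 0, 0] [[0. 0.]] [[0. 0.]]
[0, 0, 0.03] [[ 1.40183251 -8.77194333]] [[-2.70246268 -2.07940783]]
[0, 0, 0.035] [[  1.64121343 -10.26986544]] [[-3.1681469  -2.43772819]]
[0, 0, 0.04] [[  1.88228123 -11.77834309]] [[-3.638365   -2.79953714]]
[-0.01, 0, 0.03] [[ -1.03459471 -10.50985525]] [[-2.75167383  1.98960436]]
```

The offset is purely vertical: the fingers really end about 29 mm higher than reported, which also explains the miss just above the handle. The corrected target is reported z ≈ 0.082.

```bash
python3 -m jog '[[0,0,0.015,0,0],[0,0,0.03,0,0],[0,0,0.035,0,0],[0,0,0.03,0,0],[0,0,0.025,0,0],[0,0,0.015,0,0],[0.0015,0,0.01,0,0],[0,0,0.009,0,0],[0,0,0.004,0,0],[0,0,0,0,0.3],[0,0,0,0,0.6]]' 10; python3 go.py .505 .253 .082 -79.4
python3 - <<'E'
from ov import *
over("scene",(90,210,240,380),5,"pics/o5.png",0.02)
E
```

```text
clock: 8.9
tool_pos: [0.5055, 0.2536, 0.0838]
eef_rot: [0.769, -0.639, 0.0, -0.001]
contact_force: [0.9, -0.2, 0.5]
opening: 0.844
t 8.9 tcp [0.5055 0.2536 0.0838] xang -79.43 tilt [0.001  0.0005] F [ 0.85 -0.15  0.47] M [ 0.043  0.002 -0.004] op 0.844 q [-0.53  0.79 -0.03  1.86  0.05  0.5  -1.98]
tool delta [0.0005 0.0006 0.0018]
yaw turns -0.0001
```

View pics/o5.png

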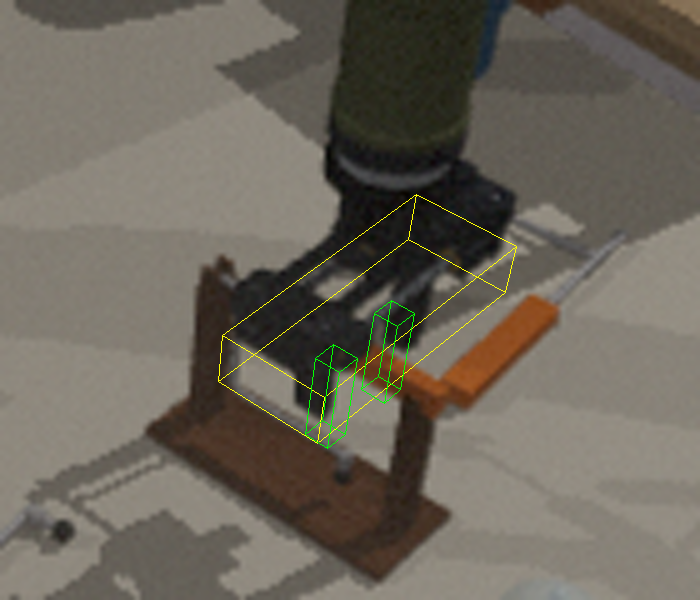

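The fingers (crop (310,390) and (425,310)) now straddle the handle below its top. I close on it.

```bash
python3 -m jog '[[0,0,0.001,0,0.8],[0,0,0,0,1],[0,0,0,0,1],[0,0,0,0,1],[0,0,0,0,1],[0,0,0,0,1],[0,0,0,0,1],[0,0,0,0,1],[0,0,0,0,1],[0,0,0,0,1],[0,0,0,0,1]]' 10; python3 go.py .505 .253 .082 -79.4
```

```text
clock: 10.05
tool_pos: [0.5051, 0.2534, 0.0822]
eef_rot: [0.769, -0.639, 0.0, -0.0]
contact_force: [0.6, 0.5, -1.0]
opening: 0.155
t 10.05 tcp [0.5051 0.2534 0.0822] xang -79.43 tilt [0.0001 0.    ] F [ 0.59  0.46 -1.02] M [ 0.106 -0.035 -0.016] op 0.155 q [-0.53  0.79 -0.03  1.86  0.05  0.49 -1.98]
tool delta [0.0004 0.0002 0.0002]
yaw turns -0.0001
```

```bash
python3 -m jog '[[0,0,0,0,1],[0,0,0,0,1],[0,0,0,0,1],[0,0,-0.003,0,1],[0,0,-0.007,0,1],[0,0,-0.015,0,1],[0,0,-0.02,0,1],[0,0,-0.02,0,1],[0,0,-0.015,0,1],[0,0,-0.01,0,1],[0,0,0,0,1]]' 60; python3 go.py .58 -.10 .18 -84.96
python3 - <<'E'
from ov import *
over("scene",(90,210,240,380),5,"pics/o6.png",0.007)
E
```

```text
clock: 11.15
tool_pos: [0.5059, 0.2537, 0.1737]
eef_rot: [0.769, -0.639, 0.001, -0.001]
contact_force: [-0.2, 0.6, -0.6]
opening: 0.152
t 11.15 tcp [0.5059 0.2537 0.1737] xang -79.44 tilt [0.0026 0.0013] F [-0.16  0.6  -0.61] M [ 0.04  -0.072  0.026] op 0.152 q [-0.52  0.65 -0.04  1.79  0.03  0.7  -1.97]
tool delta [ 0.3613 -0.008  -0.0066]
yaw turns 0.0153
```

View pics/o6.png

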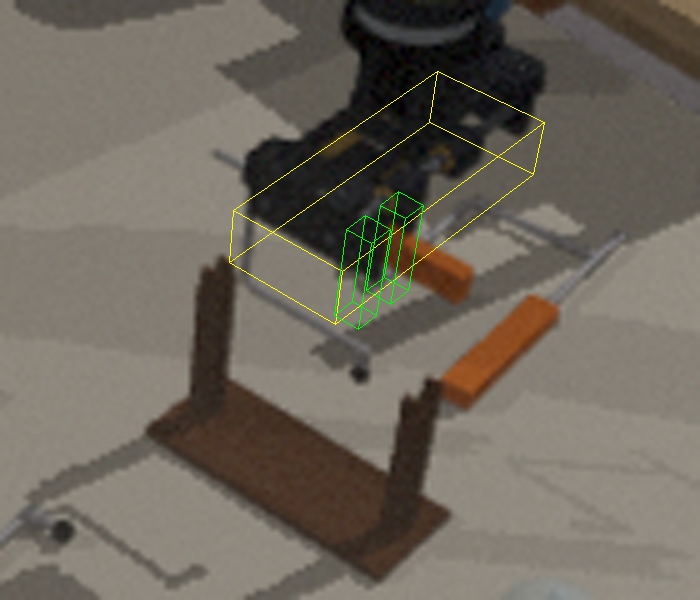

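The rod is lifted level, out of the cradle, and held in the fingers. I carry it to in front of the bay.

```bash
python3 -m jog '[[0.01,0,0,0.0153,1],[0.025,0,0,0,1],[0.03,0,0,0,1],[0.035,0,0,0,1],[0.035,0,0,0,1],[0.035,0,0,0,1],[0.035,0,0,0,1],[0.035,0,0,0,1],[0.035,0,0,0,1],[0.03,0,0,0,1],[0.025,0,0,0,1],[0.015,0,0,0,1],[0.008,0,0,0,1],[0,0,0,0,1],[0,0,0,0,1]]'; python3 go.py .58 -.1035 .15 -84.96
```

```text
clock: 12.7
tool_pos: [0.5371, -0.0964, 0.172]
eef_rot: [0.738, -0.675, -0.001, -0.0]
contact_force: [0.5, -1.0, -0.3]
opening: 0.153
t 12.7 tcp [ 0.5371 -0.0964  0.172 ] xang -84.84 tilt [-0.0004  0.0012] F [ 0.5  -0.96 -0.28] M [ 0.032 -0.073  0.033] op 0.153 q [ 0.14  0.63 -0.08  1.85  0.07  0.67 -1.46]
tool delta [ 0.0109 -0.0421  0.022 ]
yaw turns 0.0003
```

```bash
python3 -m jog '[[0.002,-0.006,0.005,0.0003,1],[0.003,-0.012,0.015,0,1],[0.003,-0.012,0.02,0,1],[0.002,-0.008,0.02,0,1],[0.0009,-0.004,0.015,0,1],[0,0,0.006,0,1],[0,0,0.002,0,1],[0,0,0,0,1],[0,0,0,0,1]]'; python3 go.py .58 -.1035 .089 -84.96
python3 - <<'E'
from ov import *
over("scene",(220,320,150,300),5,"pics/p1.png",0.007)
over("top",(110,210,240,360),6,"pics/p2.png",0.007)
E
```

```text
clock: 13.6
tool_pos: [0.5803, -0.1054, 0.0901]
eef_rot: [0.737, -0.676, 0.001, -0.0]
contact_force: [-0.2, 0.2, -1.3]
opening: 0.15
t 13.6 tcp [ 0.5803 -0.1054  0.0901] xang -85.04 tilt [ 0.0012 -0.0002] F [-0.19  0.18 -1.31] M [ 0.017 -0.001 -0.014] op 0.15 q [ 0.14  0.8  -0.07  1.78  0.09  0.57 -1.47]
tool delta [-0.0019  0.0001  0.0011]
yaw turns -0.0002
```

View pics/p1.png

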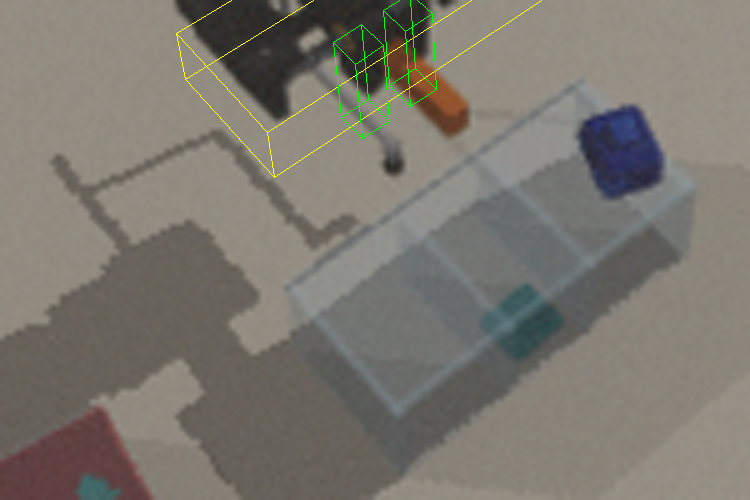

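View pics/p2.png

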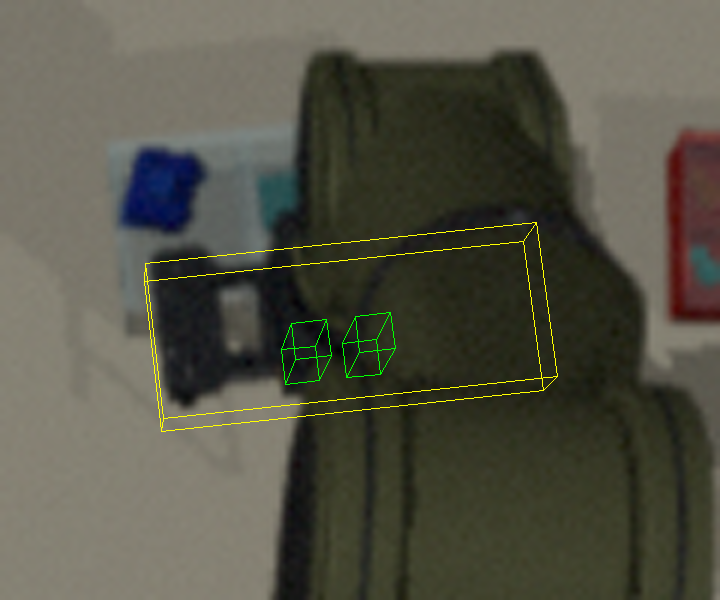

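Run:
```python
from h import *
for z in(.025,.03,.035,.04): print(z,proj("scene",(.5803,-.1054,z)),ray("scene",(228.5,252.5),z))
```

```text
0.025 [[228.40438567 254.08698355]] [ 0.57605573 -0.10233757  0.025     ]
0.03 [[228.32702404 253.06249767]] [ 0.57902297 -0.10400546  0.03      ]
0.035 [[228.24911659 252.03078369]] [ 0.58199022 -0.10567335  0.035     ]
0.04 [[228.17065753 250.99176484]] [ 0.58495747 -0.10734124  0.04      ]
```

The tip sits at scene crop (393,163), as predicted, lined up with the bay and below deck height. I enter the bay.

```bash
python3 go.py .688 -.0945 .089 -84.96; python3 -m jog '[[-0.001,-0.006,0,0,1],[-0.001,-0.012,0.001,0,1],[0,-0.015,0,0,1],[0,-0.015,0,0,1],[0,-0.015,0,0,1],[0,-0.015,0,0,1],[0,-0.012,0,0,1],[0,-0.009,0,0,1],[0,-0.005,0,0,1],[0,-0.003,0,0,1],[0,0,0,0,1],[0,0,0,0,1]]'; python3 go.py .688 -.0945 .089 -84.96
python3 - <<'E'
from ov import *
over("scene",(220,320,170,300),6,"pics/p3.png",0.007)
E
```

```text
t 13.7 tcp [ 0.5803 -0.1055  0.09  ] xang -85.05 tilt [ 0.0013 -0.0003] F [-0.78  0.79 -0.69] M [ 0.007 -0.034  0.013] op 0.15 q [ 0.14  0.8  -0.07  1.78  0.09  0.57 -1.47]
tool delta [-0.0017 -0.1082  0.0012]
yaw turns -0.0003
clock: 14.9
tool_pos: [0.686, -0.0942, 0.0882]
eef_rot: [0.737, -0.676, -0.0, 0.0]
contact_force: [-0.6, 0.2, -1.1]
opening: 0.15
t 14.9 tcp [ 0.686  -0.0942  0.0882] xang -85.05 tilt [-0.0005 -0.0001] F [-0.59  0.2  -1.08] M [ 0.054  0.003 -0.002] op 0.15 q [ 0.1   0.92 -0.06  1.44  0.07  0.79 -1.47]
tool delta [ 0.0005 -0.002  -0.0008]
yaw turns -0.0003
```

View pics/p3.png

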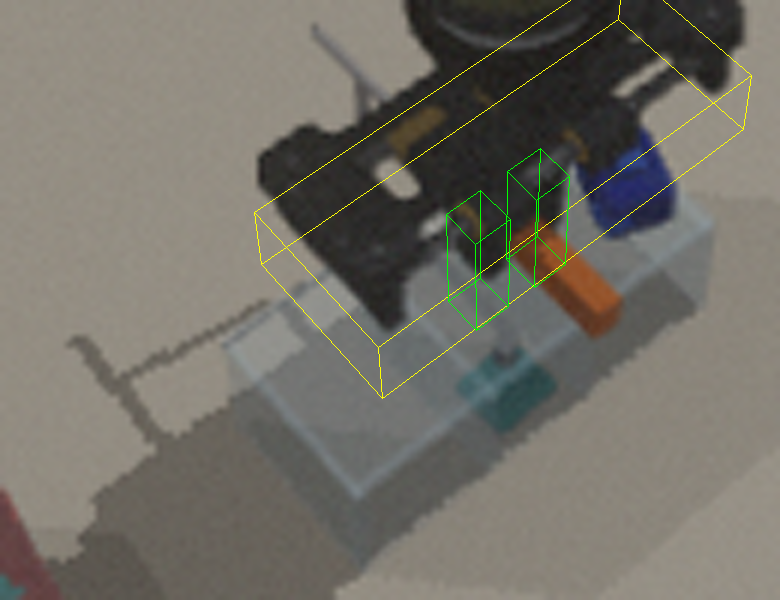

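The tip (crop (505,355)) is over the pad's middle, about (507,383) at pad-top height. Now I feel downward.

```bash
cat > f.py <<'E'
from plant import r
import numpy as np
L=[]
for i in range(4):
    r.snapshot("top"); s=r.get_state(); L.append(np.r_[s['contact_force'],s['tool_pos']])
L=np.array(L);print(round(s['clock'],2),'F',L[:,:3].mean(0).round(2),'z each',L[:,2].round(2),'tcp',L[-1,3:].round(4),'qtorque',np.round(s['joint_torque'][1],2))
E
python3 f.py; python3 -m jog '[[0,-0.001,0.002,0,1],[0,0,0.002,0,1],[0,0,0.001,0,1],[0,0,0,0,1]]'; python3 f.py
```

```text
15.15 F [ 0.12 -0.22 -1.09] z each [-1.24 -1.2  -1.12 -0.79] tcp [ 0.6862 -0.0942  0.0883] qtorque -61.48
clock: 15.55
tool_pos: [0.6872, -0.094, 0.0829]
eef_rot: [0.737, -0.676, -0.0, 0.0]
contact_force: [0.5, -0.7, -1.1]
opening: 0.15
15.75 F [ 0.14  0.19 -0.73] z each [-0.96  0.05 -1.36 -0.62] tcp [ 0.6875 -0.094   0.0833] qtorque -61.61
```

```bash
python3 -m jog '[[0,0,0.001,0,1],[0,0,0.001,0,1],[0,0,0,0,1]]'|egrep 'pos|force'; python3 f.py
```

```text
tool_pos: [0.6872, -0.094, 0.0811]
contact_force: [-0.2, 0.0, -0.6]
16.25 F [ 0.35  0.01 -1.44] z each [-1.34 -1.5  -1.79 -1.12] tcp [ 0.6874 -0.0941  0.0813] qtorque -61.69
```

```bash
python3 -m jog '[[0,0,0.001,0,1],[0,0,0,0,1]]'|egrep 'pos|force';  python3 f.py
```

```text
tool_pos: [0.6873, -0.094, 0.0801]
contact_force: [0.1, -0.0, -2.0]
16.65 F [-0.05  0.11 -0.99] z each [-1.29 -1.22 -0.86 -0.58] tcp [ 0.6874 -0.094   0.0802] qtorque -61.72
```

```bash
python3 -m jog '[[0,0,0.001,0,1],[0,0,0,0,1]]'|egrep 'pos|force';  python3 f.py
```

```text
tool_pos: [0.6873, -0.094, 0.0791]
contact_force: [-0.2, 0.5, -1.1]
17.05 F [-0.12  0.02 -1.13] z each [-1.69 -0.4  -1.55 -0.88] tcp [ 0.6874 -0.094   0.0792] qtorque -61.74
```

```bash
python3 -m jog '[[0,0,0.0005,0,1],[0,0,0,0,1]]'|egrep 'pos|force';  python3 f.py
```

```text
tool_pos: [0.6874, -0.0941, 0.0787]
contact_force: [-0.6, -0.1, -1.1]
17.45 F [ 0.22 -0.05 -0.79] z each [-1.18 -0.56 -0.98 -0.45] tcp [ 0.6874 -0.0941  0.0787] qtorque -61.76
```

```bash
python3 -m jog '[[0,0,0.0005,0,1],[0,0,0,0,1]]'|egrep 'pos|force';  python3 f.py
```

```text
tool_pos: [0.6874, -0.0941, 0.0782]
contact_force: [-0.1, -0.5, -0.7]
17.85 F [-0.24 -0.2  -0.84] z each [-0.59 -1.4  -0.51 -0.85] tcp [ 0.6874 -0.0941  0.0782] qtorque -61.77
```

```bash
python3 -m jog '[[0,0,0.0005,0,1],[0,0,0,0,1]]'|egrep 'pos|force';  python3 f.py
```

```text
tool_pos: [0.6873, -0.0941, 0.0777]
contact_force: [-0.2, 1.2, -1.7]
18.25 F [-0.33  0.07 -0.81] z each [-0.17 -0.69 -1.41 -0.97] tcp [ 0.6874 -0.094   0.0777] qtorque -61.78
```

```bash
python3 -m jog '[[0,0,0.0005,0,1],[0,0,0,0,1]]'|egrep 'pos|force';  python3 f.py
```

```text
tool_pos: [0.6873, -0.0941, 0.0772]
contact_force: [0.0, -0.3, -1.2]
18.65 F [ 0.14 -0.15 -1.05] z each [-0.87 -0.9  -1.96 -0.49] tcp [ 0.6874 -0.0941  0.0772] qtorque -61.79
```

```bash
python3 -m jog '[[0,0,0.0005,0,1],[0,0,0,0,1]]'|egrep 'pos|force';  python3 f.py
```

```text
tool_pos: [0.6874, -0.094, 0.0767]
contact_force: [-0.6, 0.2, -0.4]
19.05 F [ 0.4  -0.24 -0.87] z each [-1.07 -0.42 -1.26 -0.73] tcp [ 0.6874 -0.094   0.0767] qtorque -61.8
```

```bash
python3 -m jog '[[0,0,0.0005,0,1],[0,0,0,0,1]]'|egrep 'pos|force';  python3 f.py
```

```text
tool_pos: [0.6874, -0.0941, 0.0762]
contact_force: [0.1, -0.3, -1.2]
19.45 F [-0.07  0.18 -1.  ] z each [-0.94 -1.08 -1.5  -0.46] tcp [ 0.6874 -0.0941  0.0762] qtorque -61.81
```

```bash
python3 -m jog '[[0,0,0.0005,0,1],[0,0,0,0,1]]'|egrep 'pos|force';  python3 f.py
```

```text
tool_pos: [0.6874, -0.094, 0.0757]
contact_force: [0.3, 0.6, -0.5]
19.85 F [-0.27 -0.19 -0.95] z each [-1.13 -1.15 -0.6  -0.93] tcp [ 0.6874 -0.0941  0.0757] qtorque -61.82
```

```bash
python3 -m jog '[[0,0,0.0005,0,1],[0,0,0,0,1]]'|egrep 'pos|force';  python3 f.py
```

```text
tool_pos: [0.6873, -0.094, 0.0752]
contact_force: [-0.4, -0.7, -1.0]
20.25 F [-0.23  0.08 -0.76] z each [-0.56 -0.68 -0.34 -1.44] tcp [ 0.6874 -0.094   0.0753] qtorque -61.83
```

```bash
python3 -m jog '[[0,0,0.0005,0,1],[0,0,0,0,1]]'|egrep 'pos|force';  python3 f.py
```

```text
tool_pos: [0.6874, -0.0941, 0.0747]
contact_force: [-0.1, -0.4, -2.3]
20.65 F [-0.48  0.15 -1.25] z each [-1.52 -1.36 -0.9  -1.21] tcp [ 0.6874 -0.094   0.0748] qtorque -61.84
```

```bash
cat > q.py <<'E'
from plant import r
import numpy as np
r.snapshot("top");s=r.get_state();print(round(s['clock'],2),'F',np.round(s['contact_force'],2),'z',round(s['tool_pos'][2],4),'tq',np.round(s['joint_torque'][[1,3,5]],3))
E
python3 -m jog '[[0,0,0.0005,0,1],[0,0,0,0,1]]'|egrep 'force';  python3 q.py
```

```text
contact_force: [-0.2, -0.8, -1.1]
20.9 F [-0.64  0.2  -1.53] z 0.0742 tq [-6.1739e+01 -1.3968e+01 -3.7000e-02]
```

```bash
python3 -m jog '[[0,0,0.0005,0,1],[0,0,0,0,1]]'|egrep 'force';  python3 q.py
```

```text
contact_force: [0.2, 0.8, 1.3]
21.15 F [-0.15  0.38  1.6 ] z 0.074 tq [-60.517 -13.684  -0.134]
```

```bash
python3 -m jog '[[0,0,0.0005,0,1],[0,0,0,0,1]]'|egrep 'force';  python3 q.py
```

```text
contact_force: [0.3, 0.7, 4.3]
21.4 F [-0.72 -0.14  4.5 ] z 0.0738 tq [-58.226 -13.082  -0.28 ]
```

```bash
python3 -m jog '[[0,0,0.0005,0,1],[0,0,0,0,1]]'|egrep 'force';  python3 q.py
python3 - <<'E'
from ov import *
over("scene",(250,310,220,290),10,"pics/p4.png",0.007)
E
```

```text
contact_force: [-1.2, 0.3, 6.7]
21.65 F [-1.11  0.69  7.32] z 0.0737 tq [-56.747 -12.768  -0.432]
```

View pics/p4.png

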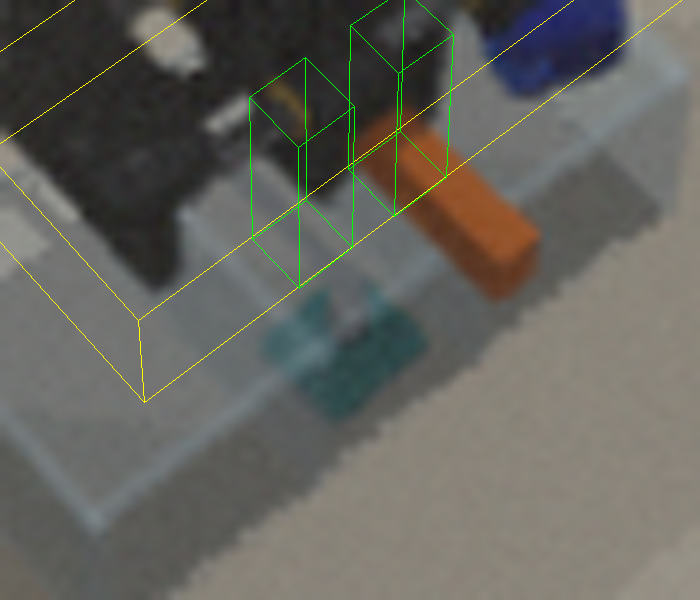

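Contact came at reported z ≈ 0.0742 and force rose about 5 N/mm. It now stands at about 7.4 N, with the tip in the middle of the pad's top at crop (348,325). I ease back to about 4.5 N and start dragging.

```bash
python3 -m jog '[[0,0,-0.0006,0,1],[0,0,0,0,1]]'|egrep 'force';  python3 q.py; python3 go.py .6 -.1025 .0738 -84.96
```

```text
contact_force: [-1.0, -0.8, 5.1]
21.95 F [-1.75  0.09  5.51] z 0.0738 tq [-57.573 -12.827  -0.275]
t 21.95 tcp [ 0.6878 -0.0941  0.0738] xang -85.05 tilt [ 0.0009 -0.0002] F [-1.75  0.09  5.51] M [ 0.112  0.14  -0.049] op 0.154 q [ 0.1   0.94 -0.06  1.44  0.07  0.77 -1.47]
tool delta [ 0.0008  0.0882 -0.0001]
yaw turns -0.0002
```

```bash
python3 -m jog '[[0,0,-0.0004,0,1],[0,0,0,0,1]]'|egrep 'force';  python3 q.py
```

```text
contact_force: [-0.4, -0.6, 4.1]
22.2 F [-0.64  0.53  4.75] z 0.0738 tq [-58.237 -12.897  -0.15 ]
```

```bash
python3 -m jog '[[0,0.001,0,0,1],[0,0.001,0,0,1],[0,0.001,0,0,1],[0,0.001,0,0,1],[0,0,0,0,1]]'|egrep 'pos|force';  python3 q.py
```

```text
tool_pos: [0.6839, -0.0943, 0.0739]
contact_force: [2.0, -0.9, 2.2]
22.75 F [ 1.93 -0.25  2.27] z 0.0739 tq [-58.321 -11.431   0.946]
```

```bash
python3 -m jog '[[0,0.001,0.0002,0,1],[0,0.002,0,0,1],[0,0.002,0,0,1],[0,0.002,0,0,1],[0,0.002,0,0,1],[0,0,0,0,1]]'|egrep 'pos|force';  python3 q.py
python3 - <<'E'
from ov import *
over("scene",(240,310,210,290),9,"pics/p5.png",0.007)
E
```

```text
tool_pos: [0.6744, -0.0952, 0.0737]
contact_force: [3.4, -1.0, 4.8]
23.4 F [3.09 0.89 4.82] z 0.0737 tq [-56.103 -10.331   1.115]
```

View pics/p5.png

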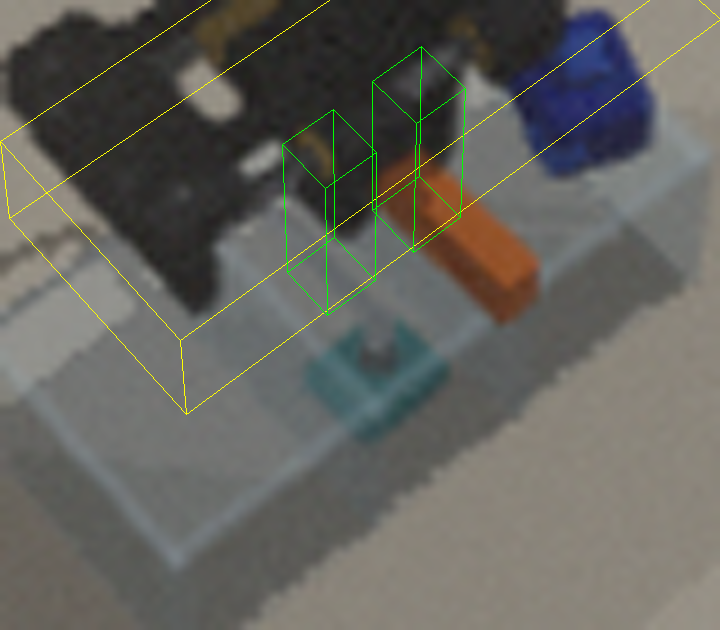

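The pad moves with the tip, now centred near crop (378,365). I continue.

```bash
python3 -m jog '[[0,0.002,-0.0002,0,1],[0,0.002,0,0,1],[0,0.002,0,0,1],[0,0.002,0,0,1],[0,0.002,0,0,1],[0,0.002,0,0,1]]'|egrep 'pos|force';  python3 q.py
```

```text
tool_pos: [0.6623, -0.0962, 0.0738]
contact_force: [2.8, 1.1, 4.1]
24.1 F [ 3.68 -0.37  4.75] z 0.0737 tq [-54.962 -10.164   1.196]
```

```bash
python3 -m jog '[[0,0.002,-0.0001,0,1],[0,0.003,0,0,1],[0,0.003,0,0,1],[0,0.003,0,0,1],[0,0.003,0,0,1],[0,0.002,0,0,1]]'|egrep 'pos|force';  python3 q.py; python3 go.py .59 -.1035 .0738 -84.96
```

```text
tool_pos: [0.646, -0.0977, 0.0738]
contact_force: [2.2, 0.4, 2.7]
24.75 F [2.73 0.26 4.25] z 0.0738 tq [-54.34   -9.968   1.043]
t 24.75 tcp [ 0.6458 -0.0977  0.0738] xang -85.06 tilt [-0.0008 -0.0001] F [2.73 0.26 4.25] M [ 0.138 -0.856  0.003] op 0.15 q [ 0.11  0.89 -0.06  1.58  0.08  0.68 -1.47]
tool delta [0.0009 0.0561 0.    ]
yaw turns -0.0003
```

```bash
python3 -m jog '[[0,0.003,0,0,1],[0,0.003,0,0,1],[0,0.003,0,0,1],[0,0.003,0,0,1],[0,0.003,0,0,1],[0,0.003,0,0,1]]'|egrep 'pos|force';  python3 q.py
```

```text
tool_pos: [0.6282, -0.0992, 0.0738]
contact_force: [2.6, 0.2, 2.1]
25.4 F [2.07 0.11 4.39] z 0.0738 tq [-53.099  -9.713   0.962]
```

```bash
python3 -m jog '[[0,0.003,0,0,1],[0,0.003,0,0,1],[0,0.003,0,0,1],[0,0.003,0,0,1],[0,0.003,0,0,1],[0,0,0,0,1]]'|egrep 'pos|force';  python3 q.py
python3 - <<'E'
from ov import *
over("scene",(220,310,190,290),7,"pics/p6.png",0.007)
E
```

```text
tool_pos: [0.613, -0.1005, 0.0738]
contact_force: [2.3, 0.9, 3.2]
26.05 F [2.12 0.32 3.61] z 0.0738 tq [-52.896  -9.013   0.83 ]
```

View pics/p6.png

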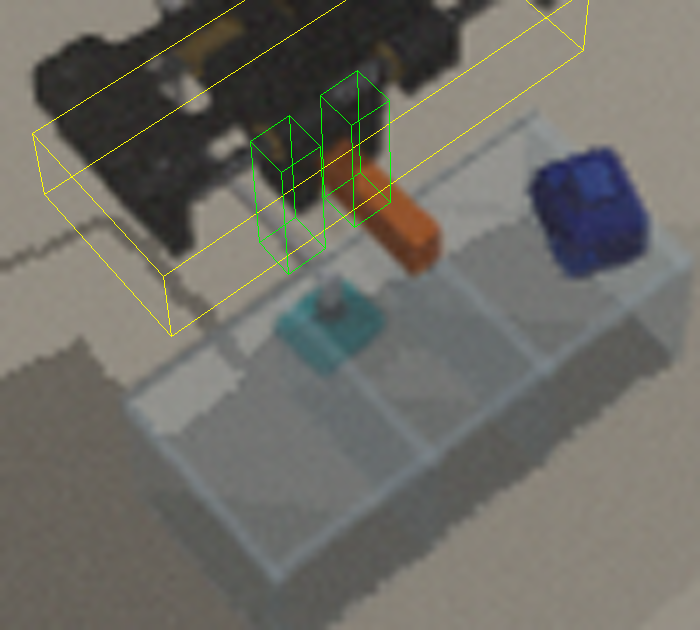

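The pad (crop (330,315)) is coming along under the tip and is partly past the front edge. I continue.

```bash
python3 -m jog '[[0,0.003,0.0001,0,1],[0,0.003,0,0,1],[0,0.003,0,0,1],[0,0.003,0,0,1],[0,0.003,0,0,1],[0,0.003,0,0,1]]'|egrep 'pos|force';  python3 q.py
```

```text
tool_pos: [0.5955, -0.1021, 0.0738]
contact_force: [3.2, -0.4, 4.4]
26.75 F [2.45 0.05 3.75] z 0.0738 tq [-50.704  -8.519   1.002]
```

```bash
python3 -m jog '[[0,0.003,0,0,1],[0,0.003,0,0,1],[0,0.003,0,0,1],[0,0.003,0,0,1],[0,0.002,0,0,1],[0,0.001,0,0,1],[0,0,0,0,1]]'|egrep 'pos|force';  python3 q.py
python3 - <<'E'
from ov import *
over("scene",(220,310,190,290),7,"pics/p7.png",0.007,[])
E
```

```text
tool_pos: [0.5806, -0.1034, 0.0737]
contact_force: [2.8, -0.5, 3.5]
27.5 F [2.53 0.61 4.22] z 0.0737 tq [-50.093  -7.536   1.013]
```

View pics/p7.png

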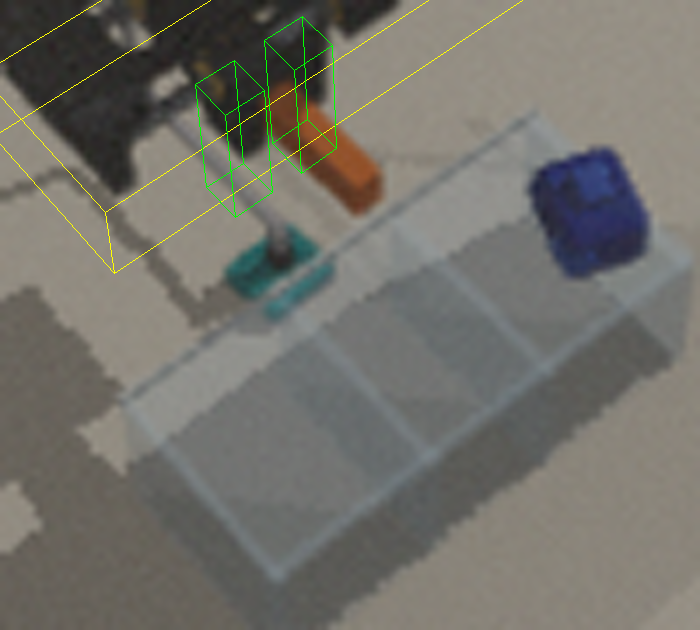

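Run:
```python
from h import *
for uv in((279,272),(283,275)):
    P=ray("scene",(190+uv[0]/7-.4,220+uv[1]/7-.4),.012);q=P[:2]-[.6238,-.1017];c,s=np.cos(.088),np.sin(.088);print(P,c*q[0]+s*q[1],-s*q[0]+c*q[1])
```

```text
[ 0.58647706 -0.10657091  0.012     ] -0.037606606870959014 -0.0015718821070344227
[ 0.58857268 -0.10603951  0.012     ] -0.03547238928175498 -0.0012267093455055728
```

```bash
python3 -m jog '[[0,0.002,0,0,1],[0,0.003,0,0,1],[0,0.002,0,0,1],[0,0.001,0,0,1],[0,0,0,0,1],[0,0,0,0,1],[0,0,-0.001,0,1],[0,0,-0.001,0,1],[0,0,-0.002,0,1],[0,0,-0.005,0,1],[0,0,-0.015,0,1],[0,0,-0.02,0,1],[0,0,-0.025,0,1],[0,0,-0.02,0,1],[0,0,-0.01,0,1],[0,0,0,0,1]]'; python3 go.py .505 .253 .174 -79.4
python3 - <<'E'
from ov import *
over("scene",(180,310,170,300),6,"pics/p8.png",0.007,[])
E
```

```text
clock: 29.15
tool_pos: [0.5734, -0.1041, 0.1739]
eef_rot: [0.737, -0.676, 0.001, -0.001]
contact_force: [-0.0, -0.2, -2.0]
opening: 0.146
t 29.15 tcp [ 0.5734 -0.1041  0.1739] xang -85.06 tilt [ 0.0021 -0.0004] F [-0.02 -0.16 -2.01] M [-0.009 -0.067 -0.026] op 0.146 q [ 0.15  0.67 -0.08  1.74  0.07  0.73 -1.45]
tool delta [-0.3617  0.0374 -0.0004]
yaw turns -0.0157
```

View pics/p8.png

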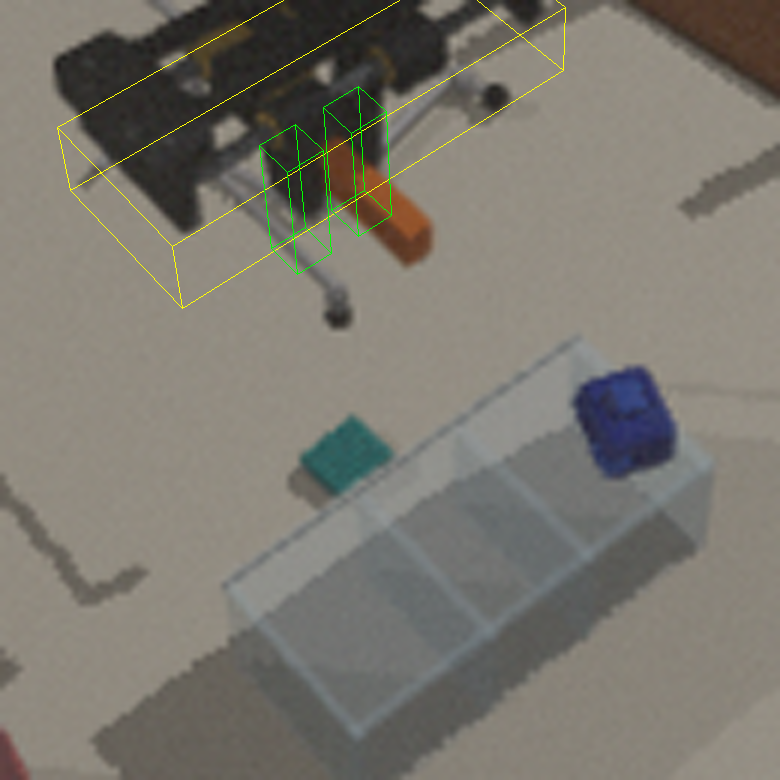

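The pad lies flat and clear in front of the riser (crop (347,455)). I check that the rod didn't turn in the grip.

Run:
```python
from h import *
u=lambda x,y:(170+(x+.5)/6-.5,180+(y+.5)/6-.5)
for z in(.112,.117,.122): print(z,ray("scene",u(338,313),z), proj("scene",(.5734,-.1041,z)))
c,s=np.cos(.088),np.sin(.088)
g=np.array([.5734,-.1041,.2217])
# handle end top/bottom corners at x=60 with pitch
for d in (0,.05,.1):
    for (x,y,z) in((.06,-.007,.01),(.06,.007,-.01),(.06,-.007,-.01),(-.125,0,0)):
        X=x*np.cos(d)+z*np.sin(d);Z=-x*np.sin(d)+z*np.cos(d)
        P=g+[c*X-s*y,s*X+c*y,Z]; p=proj("scene",P)[0]; print(d,(x,y,z),(p-[170,180]+.5)*6)
P=ray("scene",u(347,455),.012);q=P[:2]-[.6238,-.1017];print('pad',P,c*q[0]+s*q[1],-s*q[0]+c*q[1])
```

```text
0.112 [ 0.56934954 -0.10165175  0.112     ] [[225.96390618 233.19778941]]
0.117 [ 0.57268938 -0.10350938  0.117     ] [[225.87278038 232.03362964]]
0.122 [ 0.57602921 -0.105367    0.122     ] [[225.78097271 230.8607589 ]]
0 (0.06, -0.007, 0.01) [405.70237194 237.88682955]
0 (0.06, 0.007, -0.01) [434.94341292 252.26041811]
0 (0.06, -0.007, -0.01) [407.03282125 270.54886338]
0 (-0.125, 0, 0) [148.24293564 -11.2031222 ]
0.05 (0.06, -0.007, 0.01) [406.60363372 243.53546085]
0.05 (0.06, 0.007, -0.01) [434.13655572 256.17783754]
0.05 (0.06, -0.007, -0.01) [406.29897068 274.44328232]
0.05 (-0.125, 0, 0) [146.85517016 -21.45142846]
0.1 (0.06, -0.007, 0.01) [407.25419327 248.9522355 ]
0.1 (0.06, 0.007, -0.01) [433.09295775 259.79548289]
0.1 (0.06, -0.007, -0.01) [405.32795313 278.03473882]
0.1 (-0.125, 0, 0) [145.87470382 -31.38316472]
pad [ 0.57476302 -0.10577009  0.012     ] -0.04920493731168507 0.00025534238224652825
```

The rod is still level in the grip, and the pad is about 49 mm in front of the deck edge. I return to the cradle, keeping the height.

```bash
python3 -m jog '[[-0.01,0.001,0,-0.0157,1],[-0.025,0.001,0,0,1],[-0.03,0,0,0,1],[-0.035,0,0,0,1],[-0.035,0,0,0,1],[-0.035,0,0,0,1],[-0.035,0,0,0,1],[-0.035,0,0,0,1],[-0.035,0,0,0,1],[-0.03,0,0,0,1],[-0.025,0,0,0,1],[-0.015,0,0,0,1],[-0.008,0,0,0,1],[0,0,0,0,1],[0,0,0,0,1]]'; python3 go.py .5051 .2534 .174 -79.43
```

```text
clock: 30.7
tool_pos: [0.5072, 0.241, 0.1724]
eef_rot: [0.769, -0.639, 0.0, 0.001]
contact_force: [0.1, 0.5, -1.9]
opening: 0.146
t 30.7 tcp [0.5072 0.241  0.1724] xang -79.5 tilt [-0.0003 -0.0017] F [ 0.08  0.51 -1.86] M [ 0.034 -0.077 -0.024] op 0.146 q [-0.5   0.65 -0.04  1.8   0.04  0.69 -1.95]
tool delta [-0.0125 -0.0002 -0.0016]
yaw turns -0.0002
```

```bash
python3 -m jog '[[-0.007,0,0,0,1],[-0.0055,0,0.005,0,1],[0,0,0.015,0,1],[0,0,0.02,0,1],[0,0,0.015,0,1],[0,0,0.008,0,1],[0,0,0,0,1],[0,0,0,0,1]]'; python3 go.py .5051 .2534 .082 -79.43;python3 - <<'E'
from ov import *
over("scene",(110,210,250,370),6,"pics/q1.png",0.007,[])
over("top",(160,260,140,240),6,"pics/q2.png",0.007,[])
E
```

```text
clock: 31.5
tool_pos: [0.5049, 0.2553, 0.11]
eef_rot: [0.769, -0.639, 0.0, -0.0]
contact_force: [0.2, 0.9, -2.2]
opening: 0.147
t 31.5 tcp [0.5049 0.2553 0.11  ] xang -79.4 tilt [0.0005 0.0002] F [ 0.16  0.93 -2.18] M [0.013 0.021 0.008] op 0.147 q [-0.53  0.75 -0.04  1.84  0.05  0.56 -1.98]
tool delta [0.0019 0.0001 0.028 ]
yaw turns 0.0001
```

View pics/q1.png

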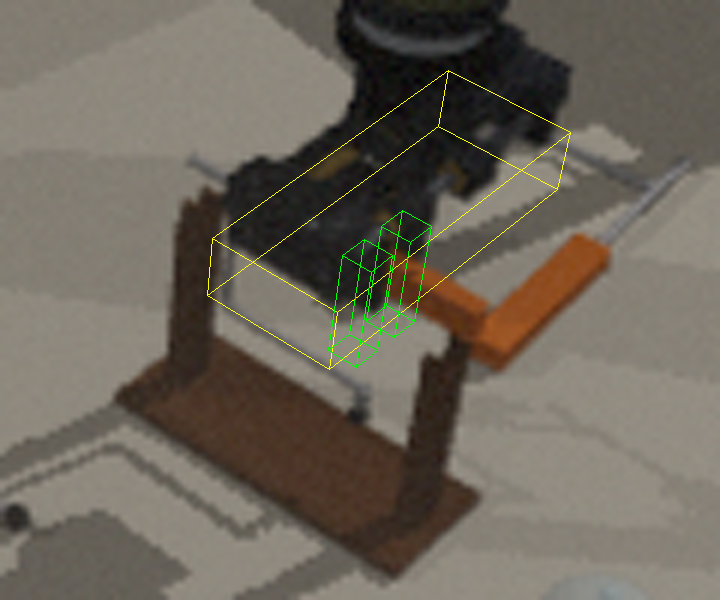

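View pics/q2.png

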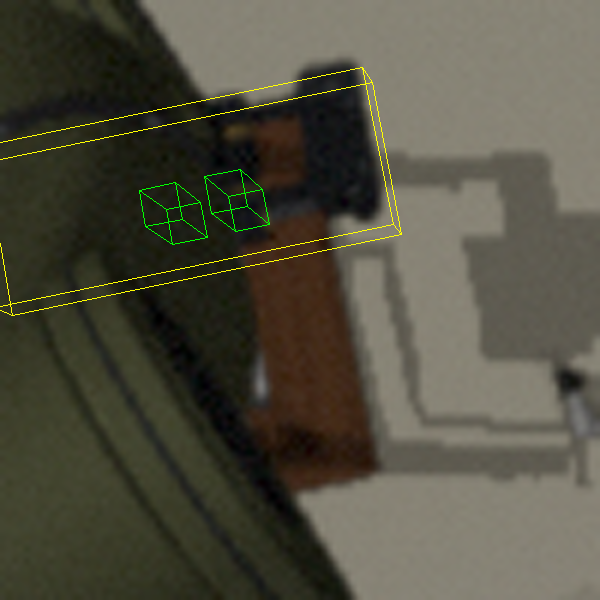

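```bash
python3 -m jog '[[0.0018,0,0.004,0,1],[0,0,0.005,0,1],[0,0,0.004,0,1],[0,0,0,0,1]]'|egrep "pos|force"; python3 q.py; python3 go.py .5051 .2534 .082 -79.43
```

```text
tool_pos: [0.5044, 0.2531, 0.096]
contact_force: [-0.7, -0.2, -0.9]
32.05 F [ 0.46 -0.61 -0.63] z 0.0963 tq [-51.117 -10.083  -0.069]
t 32.05 tcp [0.5046 0.2532 0.0963] xang -79.39 tilt [-0.0007 -0.0004] F [ 0.46 -0.61 -0.63] M [ 0.049 -0.045  0.01 ] op 0.153 q [-0.53  0.77 -0.04  1.85  0.05  0.53 -1.98]
tool delta [-0.0001 -0.0005  0.0143]
yaw turns 0.0001
```

```bash
python3 -m jog '[[0,0,0.002,0,1],[0,0,0.002,0,1],[0,0,0,0,1]]'|egrep "pos|force"; python3 q.py
```

```text
tool_pos: [0.5047, 0.2533, 0.0925]
contact_force: [0.1, 0.0, -1.9]
32.4 F [ 0.12 -0.2  -0.69] z 0.0926 tq [-51.337  -9.994  -0.065]
```

```bash
python3 -m jog '[[0,0,0.002,0,1],[0,0,0.002,0,1],[0,0,0.001,0,1],[0,0,0,0,1]]'|egrep "pos|force"; python3 q.py
```

```text
tool_pos: [0.5047, 0.2533, 0.0875]
contact_force: [-0.1, 0.3, -1.2]
32.85 F [-0.03  0.41 -1.87] z 0.0876 tq [-51.503  -9.799  -0.059]
```

```bash
python3 -m jog '[[0,0,0.002,0,1],[0,0,0.001,0,1],[0,0,0,0,1]]'|egrep "pos|force"; python3 q.py
```

```text
tool_pos: [0.5048, 0.2533, 0.0845]
contact_force: [0.4, -0.6, -1.0]
33.2 F [-0.07 -0.41 -0.91] z 0.0846 tq [-51.617  -9.694  -0.06 ]
```

```bash
python3 -m jog '[[0,0,0.001,0,1],[0,0,0.001,0,1],[0,0,0,0,1]]'|egrep "pos|force"; python3 q.py
```

```text
tool_pos: [0.5048, 0.2533, 0.0826]
contact_force: [-0.5, -0.3, -0.1]
33.55 F [-0.18  0.62 -1.48] z 0.0826 tq [-51.704  -9.628  -0.06 ]
```

```bash
python3 -m jog '[[0,0,0.0005,0,1],[0,0,0,0,1]]'|egrep "pos|force"; python3 q.py;python3 - <<'E'
from ov import *
over("scene",(110,210,250,370),6,"pics/q3.png",0.007,[])
E
```

```text
tool_pos: [0.5049, 0.2534, 0.0822]
contact_force: [0.2, 0.9, -0.3]
33.8 F [ 0.09  0.45 -1.7 ] z 0.0822 tq [-51.666  -9.582  -0.06 ]
```

View pics/q3.png

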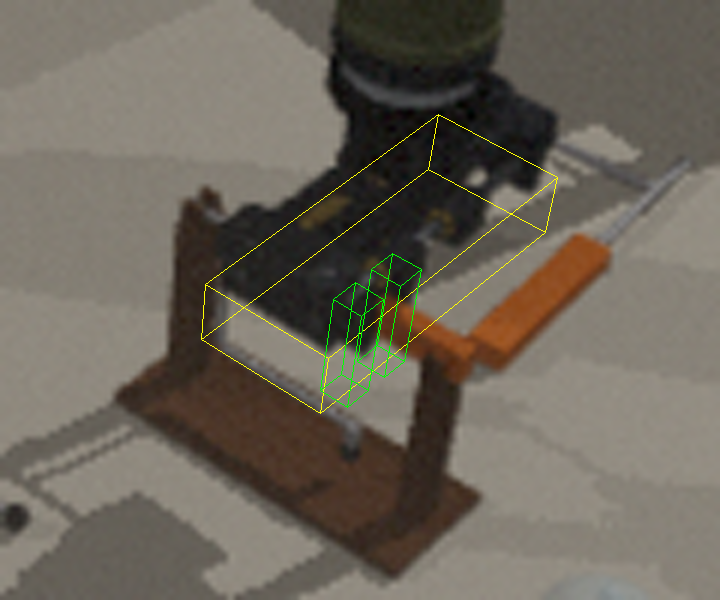

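The rod is in both notches, with the tip (crop (350,450)) back where it started. I release and rise straight up.

```bash
python3 -m jog '[[0,0,0.0003,0,1],[0,0,0,0,0.8],[0,0,0,0,0.6],[0,0,0,0,0.3],[0,0,0,0,0],[0,0,0,0,0],[0,0,0,0,0],[0,0,0,0,0],[0,0,-0.005,0,0],[0,0,-0.015,0,0],[0,0,-0.025,0,0],[0,0,-0.03,0,0],[0,0,-0.03,0,0],[0,0,-0.03,0,0],[0,0,-0.02,0,0],[0,0,0,0,0]]' 10
python3 - <<'E'
from ov import *
over("scene",(60,310,180,380),3.9,"pics/r1.png",0.044,[])
over("top",(110,260,140,320),4,"pics/r2.png",0.044,[])
E
```

```text
clock: 35.45
tool_pos: [0.5067, 0.2543, 0.2401]
eef_rot: [0.769, -0.639, 0.001, -0.003]
contact_force: [-1.5, 0.5, -0.1]
opening: 1.002
```

View pics/r1.png

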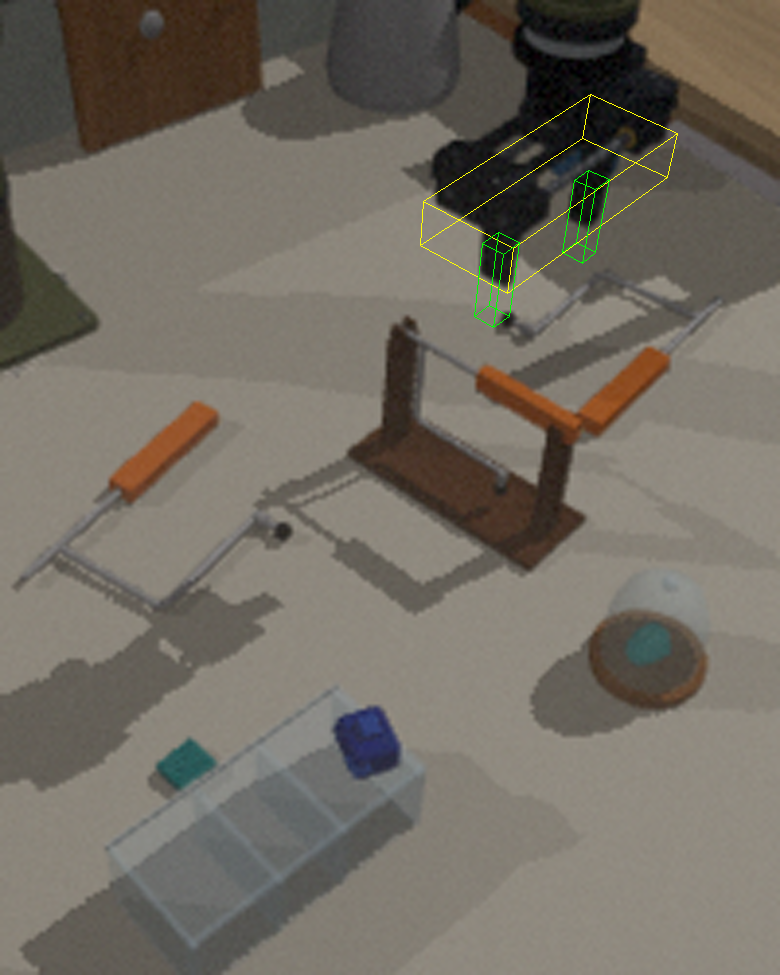

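The rod lies in both notches, with handle ends at full pixels (303,157) and (328,171), within about 1.5 px of the start picture. The pad is clear at crop (187,763), and the bystanders look as they did. I let everything settle and hand in.

```bash
python3 -m jog '[[0,0,0,0,0],[0,0,0,0,0],[0,0,0,0,0],[0,0,0,0,0],[0,0,0,0,0]]' && python3 -c "
from plant import r
print(r.finish_job())"
```

```text
clock: 36.05
tool_pos: [0.5048, 0.2533, 0.2366]
eef_rot: [0.769, -0.639, -0.0, 0.0]
contact_force: [-0.6, 0.1, 0.5]
opening: 0.999
the job is handed in; nothing more can be done
None
```

I took the smallest rod (the one hanging in the cradle) and pressed its tip on the middle of the pad. I then dragged the pad out onto the open shelf, laid the rod back in the cradle, and handed the job in at about 36 s. The hand-in gave no verdict.

**Last checks**
- **Pad:** lies flat about 49 mm in front of the riser's deck edge (22 mm needed).
- **Rod:** in both notches, released; its handle ends are within about 1.5 pixels of the start picture.
- **Robot:** fingers open, well above the rod and touching nothing.
- **Bystanders:** in the final scene picture, the azurite and dome look unmoved. The sorter and pick lie outside that crop and I did not measure them.

**Failures and disagreements**
- **Missed first grasp:** the fingers closed just above the handle. The cameras showed them ending about 29 mm higher than the reported TCP height. Going that much lower gave a good grasp, and the pad and cradle heights I then met agreed with it.
- **Pressing force:** it briefly reached about 7.5 to 8.5 N during the feel-down because I sent several steps before reading the force. I eased it back to about 5 N, and it read roughly 3 to 6 N while dragging. The force readings have about 1 N of noise.

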